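Turn the row of sample cups round for the buyer

TASK

Move the four cups from the black crate to the wooden tray, one upright cup in each pocket, in reverse order, so that a buyer across the table sees the row as you see it now: the cup at the left end of the crate goes to the right end of the tray, and so on along the row. Set them down without dropping them or knocking any over, and leave the bowls, the tape roll and the small carton beside the work where they are.

Things in the scene. Friction and masses are not known exactly. Their poses are not given: they have to be found in the camera images.
- cup_yellow: loose yellow handleless stoneware cup, open at the top, 85 mm tall, 56 mm across at the rim, 52 mm at 40 mm height, 48 mm at the foot, wall 3 mm, 0.12 to 0.22 kg. Origin: centre of its underside; z axis up along the cup. At the start it stands on the pad of its own colour, in the black crate.
- cup_green: loose green handleless stoneware cup, open at the top, 85 mm tall, 56 mm across at the rim, 52 mm at 40 mm height, 48 mm at the foot, wall 3 mm, 0.12 to 0.22 kg. Origin: centre of its underside; z axis up along the cup. At the start it stands on the pad of its own colour, in the black crate.
- cup_blue: loose blue handleless stoneware cup, open at the top, 85 mm tall, 56 mm across at the rim, 52 mm at 40 mm height, 48 mm at the foot, wall 3 mm, 0.12 to 0.22 kg. Origin: centre of its underside; z axis up along the cup. At the start it stands on the pad of its own colour, in the black crate.
- cup_red: loose red handleless stoneware cup, open at the top, 85 mm tall, 56 mm across at the rim, 52 mm at 40 mm height, 48 mm at the foot, wall 3 mm, 0.12 to 0.22 kg. Origin: centre of its underside; z axis up along the cup. At the start it stands on the pad of its own colour, in the black crate.
- pad_yellow: yellow square pad, 77 mm wide, 3 mm thick, fixed on the floor of one pocket of the black crate; it stays there and shows where the yellow cup stood at the start. Origin: centre of its underside, 5 mm above the crate's underside.
- pad_green: green square pad, 77 mm wide, 3 mm thick, fixed on the floor of one pocket of the black crate; it stays there and shows where the green cup stood at the start. Origin: centre of its underside, 5 mm above the crate's underside.
- pad_blue: blue square pad, 77 mm wide, 3 mm thick, fixed on the floor of one pocket of the black crate; it stays there and shows where the blue cup stood at the start. Origin: centre of its underside, 5 mm above the crate's underside.
- pad_red: red square pad, 77 mm wide, 3 mm thick, fixed on the floor of one pocket of the black crate; it stays there and shows where the red cup stood at the start. Origin: centre of its underside, 5 mm above the crate's underside.
- crate: fixed black plastic crate: holds the cups at first, pads in its pockets. 90 mm (x) by 345 mm (y, along the row), 25 mm high; walls, dividers and floor 5 mm. Four open pockets, 80 x 80 mm inside, centres at x = 0, y = +127.5, +42.5, -42.5, -127.5 mm in its frame. Origin: centre of its underside, on the table; +y is its left end seen from the robot, x points away from the robot (yaw up to 9 degrees).
- tray: fixed light wooden tray: empty at first. 90 mm (x) by 345 mm (y, along the row), 25 mm high; walls, dividers and floor 5 mm. Four open pockets, 80 x 80 mm inside, centres at x = 0, y = +127.5, +42.5, -42.5, -127.5 mm in its frame. Origin: centre of its underside, on the table; +y is its left end seen from the robot, x points away from the robot (yaw up to 9 degrees).
- bowls: bystander, loose, to be left alone: stack of three bowls, 124 mm across, 59 mm high. Origin: centre of its underside.
- tape: bystander, loose, to be left alone: tan roll of packing tape lying flat, 90 mm across, 48 mm high. Origin: centre of its underside.
- carton: bystander, loose, to be left alone: small closed carton, 100 x 130 x 70 mm. Origin: centre of its underside.
Mind the look-alikes: they are no part of the job. What is meant by the cup_red is not pink, and is the larger of those in its own colour. Several things have the shape of the cup_green; the one meant has the colours described above.

How it is judged:
At the end, for the whole second after the job is handed in: Each cup stands upright (within 0.1 rad) on the floor of the wooden tray (within 6 mm), within 18 mm along and across of the centre of the pocket that mirrors the pocket of its pad in the crate (left end to right end), at rest and released (((y of pad_yellow in the frame of crate between 0.1075 and 0.1475 m and y of cup_yellow in the frame of tray between -0.1455 and -0.1095 m) or (y of pad_yellow in the frame of crate between 0.0225 and 0.0625 m and y of cup_yellow in the frame of tray between -0.0605 and -0.0245 m) or (y of pad_yellow in the frame of crate between -0.0625 and -0.0225 m and y of cup_yellow in the frame of tray between 0.0245 and 0.0605 m) or (y of pad_yellow in the frame of crate between -0.1475 and -0.1075 m and y of cup_yellow in the frame of tray between 0.1095 and 0.1455 m)) and x of cup_yellow in the frame of tray between -0.018 and 0.018 m and z of cup_yellow in the frame of tray between -0.001 and 0.011 m and angle between each of cup_yellow, cup_green, cup_blue, cup_red's own z axis and vertical below 0.1 rad and linear speed of each of cup_yellow, cup_green, cup_blue, cup_red below 0.02 m/s and contact force between each of cup_yellow, cup_green, cup_blue, cup_red and the fingers below 0.1 N and ((y of pad_green in the frame of crate between 0.1075 and 0.1475 m and y of cup_green in the frame of tray between -0.1455 and -0.1095 m) or (y of pad_green in the frame of crate between 0.0225 and 0.0625 m and y of cup_green in the frame of tray between -0.0605 and -0.0245 m) or (y of pad_green in the frame of crate between -0.0625 and -0.0225 m and y of cup_green in the frame of tray between 0.0245 and 0.0605 m) or (y of pad_green in the frame of crate between -0.1475 and -0.1075 m and y of cup_green in the frame of tray between 0.1095 and 0.1455 m)) and x of cup_green in the frame of tray between -0.018 and 0.018 m and z of cup_green in the frame of tray between -0.001 and 0.011 m and ((y of pad_blue in the frame of crate between 0.1075 and 0.1475 m and y of cup_blue in the frame of tray between -0.1455 and -0.1095 m) or (y of pad_blue in the frame of crate between 0.0225 and 0.0625 m and y of cup_blue in the frame of tray between -0.0605 and -0.0245 m) or (y of pad_blue in the frame of crate between -0.0625 and -0.0225 m and y of cup_blue in the frame of tray between 0.0245 and 0.0605 m) or (y of pad_blue in the frame of crate between -0.1475 and -0.1075 m and y of cup_blue in the frame of tray between 0.1095 and 0.1455 m)) and x of cup_blue in the frame of tray between -0.018 and 0.018 m and z of cup_blue in the frame of tray between -0.001 and 0.011 m and ((y of pad_red in the frame of crate between 0.1075 and 0.1475 m and y of cup_red in the frame of tray between -0.1455 and -0.1095 m) or (y of pad_red in the frame of crate between 0.0225 and 0.0625 m and y of cup_red in the frame of tray between -0.0605 and -0.0245 m) or (y of pad_red in the frame of crate between -0.0625 and -0.0225 m and y of cup_red in the frame of tray between 0.0245 and 0.0605 m) or (y of pad_red in the frame of crate between -0.1475 and -0.1075 m and y of cup_red in the frame of tray between 0.1095 and 0.1455 m)) and x of cup_red in the frame of tray between -0.018 and 0.018 m and z of cup_red in the frame of tray between -0.001 and 0.011 m); the robot touches nothing.
It fails at once if a cup is knocked over (angle between any of cup_yellow, cup_green, cup_blue, cup_red's own z axis and vertical above 0.7 rad).
It fails at once if a cup is dropped from more than about 3 cm (falls faster than 0.8 m/s, not held) ((linear speed of cup_yellow above 0.8 m/s and contact force between cup_yellow and the fingers below 0.1 N) or (linear speed of cup_green above 0.8 m/s and contact force between cup_green and the fingers below 0.1 N) or (linear speed of cup_blue above 0.8 m/s and contact force between cup_blue and the fingers below 0.1 N) or (linear speed of cup_red above 0.8 m/s and contact force between cup_red and the fingers below 0.1 N)).
It fails at once if the bowls, the tape roll or the carton are moved by more than 3 cm (distance of any of bowls, tape, carton from where it was at the start of the episode above 0.03 m).
It also fails if it takes over 99 s, if anything falls off the work surface, if the arm or the gripper's body presses on something with over 40 N, if the wrist force passes 120 N, or if a joint passes its speed limit or range.

ROBOT

A 6-joint arm with a two-finger parallel gripper is mounted at the origin on the work surface. World frame = base frame: x ahead of the robot, y to its left, z up, the work surface at z = 0. Lengths are in m, angles in rad, forces in N, time in s.
With the tool pointing down it reaches from about 0.25 to 0.775 m from the base axis. Payload 4 kg.
Tool frame: the origin (TCP) lies between the finger pads; the fingertips stand ctrl.nose_length ahead of it and the grasp point (between the pads) lies 11 mm behind it (ctrl.nose_length is the distance from the TCP to the fingertips, in m); x points along the fingers, y is the direction in which the jaws open and shut, and the axes are right-handed (so a half turn about x gives the same grasp; the last joint's range is limited). The gripper opens to 85 mm and grips with 20 to 120 N. Pads are 22 mm wide; open, the fingers measure 114 mm over their backs; the gripper's body (76 mm by 85 mm) begins 54 mm behind the grasp point. The pads swing forward as they close: fully open they stand 13 mm farther back than shut.
Start: joints at [-1.415, 0.087, 1.371, -0, 1.684, -0.103], TCP at [0.141, -0.532, 0.209] pointing down, gripper open.
Joint ranges: [-3.1, 3.1], [-0.76, 2.03], [0.27, 2.55], [-1.08, 4.22], [0.17, 2.65], [-2.57, 2.57]. Speed limits (rad/s): [2.79, 2.79, 3.14, 3.14, 3.14, 3.14].

INTERFACE

Orientations are given as a rotation vector (axis times angle).
In Python, from cell import ctrl, cams gives the robot as it stands.
- The arm moves only by the tool apply_moves, never from a script. Its argument "increments" is a list of rows, each an object of numbers: "x", "y", "z": the shift along the tool's x, y, z scaled (see below); "yaw": the turn about the tool's x scaled (see below); "jaw": the opening, from -1 (shut) to 1 (fully open). A call has 1 to 5 rows; each row is the pose to reach, as a shift and turn from the pose measured when the call began, along the tool's axes at that moment; what a row does not reach only later rows make up. The controller multiplies each number of a shift by 0.2 m and each number of a turn by 90 degrees. A row lasts 1/12 s, in which the tool goes at most 41.7 mm and 7.16 degrees, less where a joint would pass 70% of its speed; a pose out of reach is approached as far as the arm can. A call with a number of a shift or a turn outside -1 to 1 is refused whole. A call with a gripper value outside its range is refused whole. The fingers move at their own pace and stop on an object; "newtons" is the grip in N (left out, the last holds). Time passes only in rows, so rows that repeat a pose let the fingers close. It gives the time, the measured TCP pose, the force and the opening at its end, in the units of the state.
- ctrl.read_state(): the state, without advancing time (a new reading comes with each control period).
- cams.capture(name): name is "side" or "top"; returns (picture, depth): 420x560x3 uint8, red, green, blue; 420x560 float32, m along the optical axis (not along the pixel's ray), 0 where there is no reading.
- cams.camera_model(name): a dict with "mtx" (3x3 intrinsics, pixels), "k1" (the pictures are not rectified: a ray, as slopes to the right and down, at radius r is drawn at 1 + k1 r^2 times it, then the intrinsics apply), "rvec" (rotation vector, rad) and "tvec" (3), from world to camera coordinates, as OpenCV has them. Camera axes: x right, y down, z forward; pixel columns grow to the right and rows downward; lengths in m; the calibration is good to about 2 mm. A picture is of the moment at which its call begins. camera_model takes no time and is no camera call.
- ctrl.job_done(): hands the job in, once; it reports no verdict.
The state is a dict: "t": time; "joints": joint angles; "joint_velocities": joint speeds; "joint_efforts": joint torques, N m; "tool_pos": TCP position; "orientation": TCP orientation; "force": force on the tool from outside, world axes, zero at the start; "torque": the same for the moment, N m; "grip_width": opening from 0.0 (shut) to 1.0 (fully open).
Only numpy, scipy, OpenCV 4.12 (cv2) and the standard library are available. Lean on these libraries where they do the work, as an engineer would, in place of code of your own. Each camera call takes 0.05 s, during which the arm holds its last target.

## Working session

There is one attempt and no reset: what is moved stays moved. The work goes in short steps, Python scripts to look and compute and a tool call to move; the robot and the scene stay as the last step left them, time stands still between calls to the robot, and variables do not carry over. Pictures are saved under pics/ and viewed, and the job is handed in when it is done.

Besides the shell and the picture viewer there is one more tool, called after "Call:" as name(argument=value, ...), one argument or row to a line, values as JSON. apply_moves: Moves the arm, as the interface text tells. Shifts and turns lie within -1 to 1; 1 stands for 0.2 m of shift or 90 degrees of turn. Its arguments: {"type":"object","properties":{"increments":{"type":"array","items":{"type":"object","properties":{"x":{"type":"number"},"y":{"type":"number"},"z":{"type":"number"},"yaw":{"type":"number"},"jaw":{"type":"number"}}}},"newtons":{"type":"number"}},"required":["increments"]}

```bash
ls; mkdir -p pics; python3 - <<'E'
from cell import ctrl,cams
import cv2,numpy as np
s=ctrl.read_state(); print(s); print(ctrl.nose_length)
for n in("side","top"):
    p,d=cams.capture(n); m=cams.camera_model(n); print(n,m)
    cv2.imwrite(f"pics/{n}0.png",cv2.cvtColor(p,cv2.COLOR_RGB2BGR)); np.savez(f"{n}0.npz",p=p,d=d)
E
```

```text
pics
{'t': 0.0, 'joints': array([-1.41511925e+00,  8.79793028e-02,  1.37228331e+00,  6.70047848e-06,
        1.68360685e+00, -1.03102210e-01]), 'joint_velocities': array([-5.44870175e-04,  3.65957764e-04,  1.40033766e-04,  5.27250714e-04,
        1.09355591e-04,  6.97673829e-05]), 'joint_efforts': array([-1.26311003e-03, -3.51871419e+01, -3.13269496e+01, -1.55416978e-04,
        1.08044670e-02, -1.98964845e-07]), 'tool_pos': array([ 0.14065498, -0.53113327,  0.20741117]), 'orientation': array([ 2.08435993,  0.27361011, -2.08447173]), 'force': array([0.09105307, 0.17903015, 0.42157066]), 'torque': array([-0.04671632,  0.01537829,  0.01756971]), 'grip_width': 1.0020933066463897}
0.008
side {'mtx': array([[409.68498654,   0.        , 277.54090131],
       [  0.        , 409.68498654, 217.07760065],
       [  0.        ,   0.        ,   1.        ]]), 'k1': -0.07801191995457847, 'rvec': array([ 2.42871855, -0.27085205,  0.09984886]), 'tvec': array([-0.59510207,  0.13201554,  0.93539662])}
top {'mtx': array([[403.28067357,   0.        , 275.45171917],
       [  0.        , 403.28067357, 209.12762305],
       [  0.        ,   0.        ,   1.        ]]), 'k1': -0.04836301408919279, 'rvec': array([ 2.22515752, -1.97646207,  0.20574311]), 'tvec': array([-0.05873693,  0.59963972,  0.87408042])}
```

View pics/side0.png

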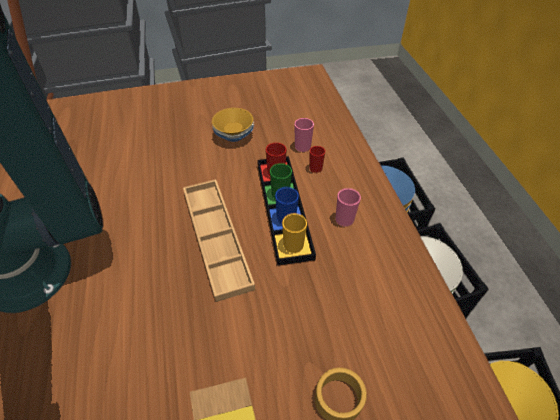

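View pics/top0.png

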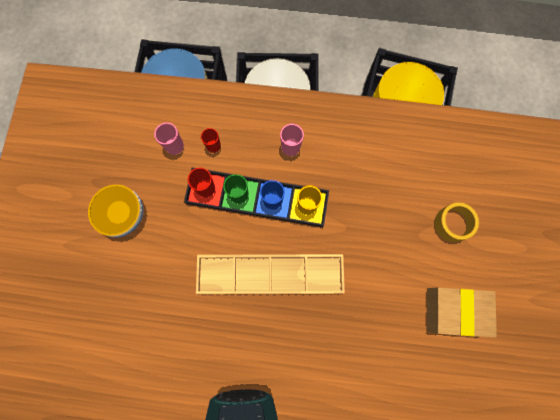

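In the top view the crate holds, left to right, red (201,182), green (236,188), blue (272,195) and yellow (308,202). The empty tray spans (197..344, 255..294). 

Possible red cups are the large dark red one in the crate (201,182), the small red one (210,140), and two pink ones (168,136) and (291,138). The first fits: it is not pink, it's the larger of the reds, and it stands on the red pad. The only green cup is at (236,188). I'll confirm this in a crop and measure.

```bash
cat > h.py <<'E'
import numpy as np,cv2
from cell import ctrl,cams
def cam(n):
    m=cams.camera_model(n); R,_=cv2.Rodrigues(np.array(m['rvec'])); return m['mtx'],m['k1'],R,np.array(m['tvec'])
def ray(n,uv):
    K,k,R,t=cam(n); uv=np.atleast_2d(np.float64(uv)).reshape(-1,1,2)
    x=cv2.undistortPointsIter(uv,K,np.array([k,0,0,0.]),None,None,(3,50,1e-10)).reshape(-1,2)
    d=np.c_[x,np.ones(len(x))]; return -R.T@t, d@R, d
def plane(n,uv,z):
    c,d,_=ray(n,uv); return (c+d*((z-c[2])/d[:,2])[:,None])
def proj(n,P):
    K,k,R,t=cam(n); return cv2.projectPoints(np.float64(P).reshape(-1,1,3),cv2.Rodrigues(R)[0],t,K,np.array([k,0,0,0.]))[0].reshape(-1,2)
def cloud(n,d):
    v,u=np.mgrid[:420,:560]; c,_,dc=ray(n,np.c_[u.ravel(),v.ravel()]); _,_,R,t=cam(n)
    return ((dc*d.reshape(-1,1)-t)@R).reshape(420,560,3)
E
python3 - <<'E'
from h import *
f=np.load('top0.npz');p=f['p'];P=cloud('top',f['d'])
print('base',proj('top',[[0,0,0],[.141,-.532,.2],[.5,0,0]]))
b=cv2.cvtColor(p,cv2.COLOR_RGB2BGR)
cv2.imwrite('pics/crop1.png',cv2.resize(b[110:310,150:360],None,fx=3.5,fy=2.9 if 0 else 2.9,interpolation=3))
hsv=cv2.cvtColor(p,cv2.COLOR_RGB2HSV)
for q in [(250,275),(400,350),(201,182),(236,188),(272,195),(308,202),(118,212),(459,222),(467,312),(168,136),(291,138)]:
    print(q,hsv[q[1],q[0]],P[q[1],q[0]].round(3))
f2=np.load('side0.npz');P2=cloud('side',f2['d']);
for q in [(400,300),(220,250)]:print(P2[q[1],q[0]])
E
```

```text
base [[248.97458524 479.43016905]
 [544.66293667 476.40874944]
 [275.60087414 256.14006003]]
(250, 275) [ 23 124 252] [0.448 0.055 0.005]
(400, 350) [ 13 182 186] [ 0.316 -0.315 -0.003]
(201, 182) [  3 241 189] [0.66  0.207 0.012]
(236, 188) [ 58 170 156] [0.654 0.117 0.015]
(272, 195) [110 187 215] [0.647 0.026 0.014]
(308, 202) [ 27 255 253] [ 0.64  -0.064  0.014]
(118, 212) [ 22 255 229] [0.558 0.393 0.026]
(459, 222) [ 13 186 188] [ 0.636 -0.442  0.002]
(467, 312) [ 27 255 247] [ 0.419 -0.436  0.072]
(168, 136) [174 130 124] [0.769 0.308 0.019]
(291, 138) [173 129 144] [ 0.803 -0.004  0.011]
[ 0.83035951 -0.25372873 -0.00271992]
[ 0.46124128 -0.03520177  0.00317235]
```

View pics/crop1.png

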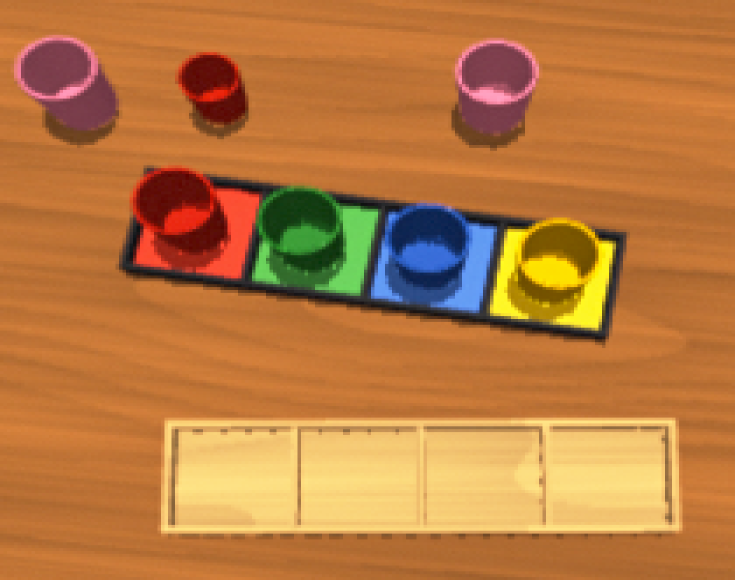

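The crop confirms the order red, green, blue, yellow; the large dark red cup stands on the red pad. Next I'll measure the cup rims and the tray.

```bash
cat > meas.py <<'E'
from h import *
def rims(n,p,P):
    hsv=cv2.cvtColor(p,cv2.COLOR_RGB2HSV); out={}
    for c,(a,b) in dict(red=(0,7),green=(45,75),blue=(100,125),yellow=(24,33)).items():
        m=(hsv[...,0]>=a)&(hsv[...,0]<=b)&(hsv[...,1]>100)
        if c=='red': m|=(hsv[...,0]>176)&(hsv[...,1]>170)
        x=P[m&(P[...,2]>.035)&(P[...,2]<.12)]
        if n: pass
        out[c]=x
    return out
E
python3 - <<'E'
from meas import *
for n in('top','side'):
    f=np.load(n+'0.npz');p=f['p'];P=cloud(n,f['d'])
    for c,x in rims(n,p,P).items():
        x=x[(x[:,0]>.55)&(x[:,0]<.72)&(x[:,1]>-.15)&(x[:,1]<.27)]
        top=x[x[:,2]>np.percentile(x[:,2],98)-.006]
        (cc,r)=cv2.minEnclosingCircle(top[:,:2].astype(np.float32))
        print(n,c,len(x),len(top),'zmax',x[:,2].max().round(3),'c',np.round(cc,4),'r',round(r,4))
    # tray
    hsv=cv2.cvtColor(p,cv2.COLOR_RGB2HSV)
    m=((hsv[...,0]>15)&(hsv[...,0]<28)&(hsv[...,1]<160)&(hsv[...,2]>150)&(P[...,0]>.3)&(P[...,0]<.6)&(abs(P[...,1])<.3)).astype(np.uint8)
    m=cv2.morphologyEx(m,cv2.MORPH_CLOSE,np.ones((5,5)))
    cs=max(cv2.findContours(m,0,1)[0],key=cv2.contourArea)
    w=plane(n,cs.reshape(-1,2),.025)
    rr=cv2.minAreaRect((w[:,:2]*1000).astype(np.float32)); print(n,'tray',rr)
    # rim points by depth
    q=P[(m>0)&(P[...,2]>.018)]; print(len(q), cv2.minAreaRect((q[:,:2]*1000).astype(np.float32)))
    # crate
    mk=((hsv[...,2]<60)&(P[...,0]>.5)&(P[...,0]<.75)&(P[...,1]<.27)&(P[...,1]>-.2)&(P[...,2]>.015)&(P[...,2]<.03))
    q=P[mk]; print('crate',len(q), cv2.minAreaRect((q[:,:2]*1000).astype(np.float32)))
E
```

```text
top red 420 102 zmax 0.098 c [0.6455 0.194 ] r 0.028
top green 370 98 zmax 0.098 c [0.6397 0.1097] r 0.028
top blue 345 99 zmax 0.097 c [0.6346 0.0243] r 0.0279
top yellow 42 39 zmax 0.096 c [0.6332 0.0245] r 0.113
top tray ((455.881103515625, 8.743194580078125), (90.86827087402344, 346.35260009765625), 6.810227870941162)
1234 ((452.393310546875, -155.94720458984375), (680.9717407226562, 132.18499755859375), 89.28018188476562)
crate 592 ((636.6200561523438, 64.57051849365234), (341.4272155761719, 89.98947143554688), 86.86644744873047)
side red 404 87 zmax 0.094 c [0.6481 0.1917] r 0.0286
side green 470 103 zmax 0.094 c [0.642 0.107] r 0.0289
side blue 577 118 zmax 0.095 c [0.6368 0.0223] r 0.0288
side yellow 8 1 zmax 0.086 c [0.6145 0.1051] r 0.0001
side tray ((456.79400634765625, 7.203582763671875), (90.35636901855469, 344.8867492675781), 6.974942207336426)
881 ((478.6700439453125, -217.73190307617188), (97.00574493408203, 800.2694702148438), 5.569668292999268)
crate 608 ((639.4011840820312, 61.17589569091797), (346.2086181640625, 90.4918441772461), 86.79440307617188)
```

```bash
python3 - <<'E'
from meas import *
for n in('top','side'):
    f=np.load(n+'0.npz');p=f['p'];P=cloud(n,f['d'])
    hsv=cv2.cvtColor(p,cv2.COLOR_RGB2HSV)
    m=(P[...,0]>.55)&(P[...,0]<.7)&(P[...,1]<-.02)&(P[...,1]>-.11)&(P[...,2]>.05)
    x=P[m]; print(n,len(x),x[:,2].max(),np.median(hsv[m],0))
    t=x[x[:,2]>np.percentile(x[:,2],98)-.006]; print(cv2.minEnclosingCircle(t[:,:2].astype(np.float32)))
E
cat > go.py <<'E'
import sys
from h import *
# usage: go.py x y z [jaw_deg]: rows from the present pose
def go(x,y,z,a=2.):
    s=ctrl.read_state(); R,_=cv2.Rodrigues(np.array(s['orientation'])); p=np.array(s['tool_pos'])
    d=R.T@(np.array([x,y,z])-p)
    ja=np.degrees(np.arctan2(R[1,1],R[0,1])); dz=(a-ja+90)%180-90   # turn about world z
    print('t',round(s['t'],2),'tcp',p.round(4),'jawdeg',round(ja,2),'x-axis',R[:,0].round(3),'F',np.round(s['force'],1),'grip',round(s['grip_width'],3))
    print('scaled shift',(d/.2).round(3),'yaw',round(-dz/90,3),'dist mm',round(1000*np.linalg.norm(d)))
if __name__=='__main__': go(*map(float,sys.argv[1:]))
E
python3 go.py .631 -.062 .2
```

```text
top 287 0.09749947554466952 [ 21. 255. 126.]
((0.6318861842155457, -0.061593253165483475), 0.02803625725209713)
side 562 0.09497951246086199 [ 20. 197. 120.]
((0.6352338790893555, -0.06359512358903885), 0.029231097549200058)
t 0.1 tcp [ 0.1407 -0.5312  0.2075] jawdeg -75.17 x-axis [-0.     0.002 -1.   ] F [ 0.2 -0.6  0.3] grip 0.999
scaled shift [ 0.042 -1.64  -2.97 ] yaw -0.857 dist mm 679
```

Call:
apply_moves(
  increments=[
    {"y":-0.09,"z":-0.17,"yaw":-0.05,"jaw":1},
    {"y":-0.18,"z":-0.34,"yaw":-0.1,"jaw":1},
    {"y":-0.28,"z":-0.5,"yaw":-0.15,"jaw":1},
    {"y":-0.37,"z":-0.67,"yaw":-0.2,"jaw":1},
    {"y":-0.46,"z":-0.84,"yaw":-0.25,"jaw":1},
  ],
  newtons=35,
)

```text
validation failed for argument at $.in...
```

```bash
python3 go.py .6335 -.0625 .2
```

```text
t 0.1 tcp [ 0.1407 -0.5312  0.2075] jawdeg -75.17 x-axis [-0.     0.002 -1.   ] F [ 0.2 -0.6  0.3] grip 0.999
scaled shift [ 0.042 -1.635 -2.982] yaw -0.857 dist mm 680
```

Call:
apply_moves(
  increments=[
    {"x":0,"y":-0.09,"z":-0.17,"yaw":-0.05,"jaw":1},
    {"x":0,"y":-0.18,"z":-0.34,"yaw":-0.1,"jaw":1},
    {"x":0,"y":-0.28,"z":-0.5,"yaw":-0.15,"jaw":1},
    {"x":0,"y":-0.37,"z":-0.67,"yaw":-0.2,"jaw":1},
    {"x":0,"y":-0.46,"z":-0.84,"yaw":-0.25,"jaw":1},
  ],
  newtons=35,
)

```text
t: 0.52
tool_pos: [0.2802, -0.3977, 0.2072]
orientation: [1.846, 0.629, -1.845]
force: [0.7, -0.5, -0.9]
grip_width: 1.002
```

```bash
python3 go.py .6335 -.0625 .2
```

```text
t 0.52 tcp [ 0.2802 -0.3977  0.2072] jawdeg -52.5 x-axis [-0.001  0.003 -1.   ] F [ 0.7 -0.5 -0.9] grip 1.002
scaled shift [ 0.04  -0.254 -2.421] yaw -0.606 dist mm 487
```

Call:
apply_moves(
  increments=[
    {"x":0,"y":-0.02,"z":-0.2,"yaw":-0.05,"jaw":1},
    {"x":0,"y":-0.04,"z":-0.4,"yaw":-0.1,"jaw":1},
    {"x":0,"y":-0.06,"z":-0.59,"yaw":-0.15,"jaw":1},
    {"x":0,"y":-0.08,"z":-0.78,"yaw":-0.2,"jaw":1},
    {"x":0,"y":-0.1,"z":-0.97,"yaw":-0.25,"jaw":1},
  ],
)

```text
t: 0.93
tool_pos: [0.4228, -0.2619, 0.207]
orientation: [1.582, 0.92, -1.581]
force: [0.7, -1.2, -0.2]
grip_width: 0.999
```

```bash
python3 go.py .6335 -.0625 .2
```

```text
t 0.93 tcp [ 0.4228 -0.2619  0.207 ] jawdeg -29.77 x-axis [-0.001  0.003 -1.   ] F [ 0.7 -1.2 -0.2] grip 0.999
scaled shift [ 0.037  0.419 -1.388] yaw -0.353 dist mm 290
```

Call:
apply_moves(
  increments=[
    {"x":0,"y":0.06,"z":-0.19,"yaw":-0.05,"jaw":1},
    {"x":0,"y":0.11,"z":-0.38,"yaw":-0.1,"jaw":1},
    {"x":0,"y":0.17,"z":-0.57,"yaw":-0.15,"jaw":1},
    {"x":0,"y":0.23,"z":-0.76,"yaw":-0.2,"jaw":1},
    {"x":0,"y":0.29,"z":-0.95,"yaw":-0.25,"jaw":1},
  ],
)

```text
t: 1.35
tool_pos: [0.5684, -0.124, 0.2067]
orientation: [1.3, 1.153, -1.299]
force: [-0.3, -1.0, -0.4]
grip_width: 0.999
```

```bash
python3 go.py .6335 -.0625 .2
```

```text
t 1.35 tcp [ 0.5684 -0.124   0.2067] jawdeg -7.03 x-axis [-0.002  0.003 -1.   ] F [-0.3 -1.  -0.4] grip 0.999
scaled shift [ 0.034  0.286 -0.345] yaw -0.1 dist mm 90
```

Call:
apply_moves(
  increments=[
    {"x":0.01,"y":0.1,"z":-0.12,"yaw":-0.04,"jaw":1},
    {"x":0.02,"y":0.2,"z":-0.24,"yaw":-0.07,"jaw":1},
    {"x":0.03,"y":0.286,"z":-0.345,"yaw":-0.1,"jaw":1},
    {"x":0.03,"y":0.286,"z":-0.345,"yaw":-0.1,"jaw":1},
  ],
)

```text
t: 1.68
tool_pos: [0.6356, -0.0581, 0.1981]
orientation: [1.182, 1.236, -1.179]
force: [-0.4, -0.8, -1.1]
grip_width: 1.007
```

```bash
python3 go.py .6335 -.0625 .05
cat > pic.py <<'E'
import sys
from h import *
n,tag=sys.argv[1:3]; p,d=cams.capture(n); np.savez(tag+'.npz',p=p,d=d)
b=cv2.cvtColor(p,cv2.COLOR_RGB2BGR)
if len(sys.argv)>3:
    x0,y0,x1,y1=map(int,sys.argv[3:7]); b=cv2.resize(b[y0:y1,x0:x1],None,fx=3,fy=3,interpolation=3)
cv2.imwrite(f'pics/{tag}.png',b)
E
python3 pic.py side s1 150 100 380 300
```

```text
t 1.68 tcp [ 0.6356 -0.0581  0.1981] jawdeg 2.35 x-axis [-0.004  0.006 -1.   ] F [-0.4 -0.8 -1.1] grip 1.007
scaled shift [ 0.74  -0.009  0.026] yaw 0.004 dist mm 148
```

View pics/s1.png

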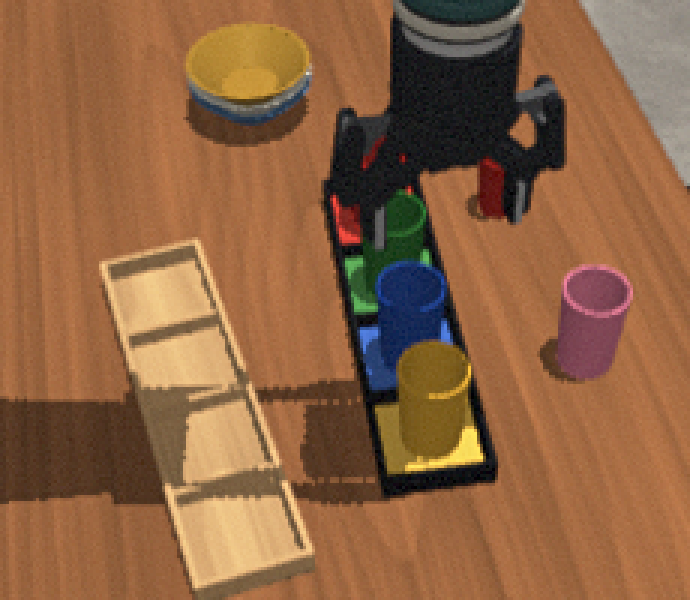

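```bash
python3 - <<'E'
from h import *
s=ctrl.read_state();p=s['tool_pos'];u=proj('side',[p,[.6335,-.0625,.093]]);print(u,(u-[150,100])*3)
E
python3 go.py .6335 -.0625 .05
```

```text
[[295.59767757 188.81989082]
 [293.93998728 222.50895618]] [[436.7930327  266.45967245]
 [431.81996185 367.52686855]]
t 1.73 tcp [ 0.6342 -0.0602  0.1986] jawdeg 2.17 x-axis [-0.005  0.004 -1.   ] F [ 0.6 -0.8 -0.5] grip 0.999
scaled shift [0.743 0.    0.014] yaw 0.002 dist mm 149
```

```bash
python3 pic.py top t1; python3 - <<'E'
from h import *
for n,f in(('side','s1'),('top','t1')):
    z=np.load(f+'.npz');P=cloud(n,z['d']);print(n)
    m=(P[...,2]>.12)&(P[...,2]<.235)&(P[...,0]>.5)&(P[...,0]<.75)&(abs(P[...,1]+.05)<.12)
    x=P[m]; 
    if len(x)==0: continue
    print(len(x),np.percentile(x,[0,2,50,98,100],axis=0).round(3))
    for lo in np.arange(.18,.235,.01):
        q=x[(x[:,2]>=lo)&(x[:,2]<lo+.01)]
        for g in (q[q[:,0]<.635],q[q[:,0]>=.635]):
            if len(g): print(round(lo,2),len(g),g.min(0).round(3),g.max(0).round(3))
E
```

```text
side
2 [[ 0.589 -0.063  0.233]
 [ 0.59  -0.063  0.233]
 [ 0.635 -0.058  0.233]
 [ 0.679 -0.054  0.234]
 [ 0.681 -0.054  0.234]]
0.23 1 [ 0.589 -0.063  0.234] [ 0.589 -0.063  0.234]
0.23 1 [ 0.681 -0.054  0.233] [ 0.681 -0.054  0.233]
top
```

View pics/t1.png

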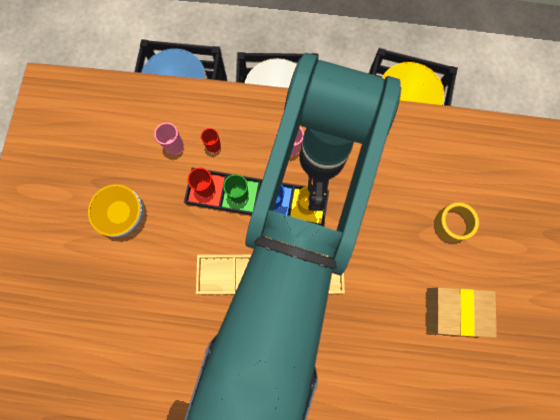

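```bash
python3 - <<'E'
from h import *
z=np.load('s1.npz');P=cloud('side',z['d'])
m=(P[...,2]>.15)&(P[...,2]<.27)&(P[...,0]>.5)&(P[...,0]<.78)&(abs(P[...,1]+.05)<.12)
v,u=np.nonzero(m); x=P[m]; o=np.argsort(x[:,2])[:40]
for i in o[::2]: print((u[i]-150)*3,(v[i]-100)*3,x[i].round(3))
E
```

```text
504 213 [ 0.681 -0.054  0.233]
375 249 [ 0.589 -0.07   0.235]
378 249 [ 0.591 -0.071  0.236]
501 204 [ 0.68  -0.048  0.236]
507 219 [ 0.68  -0.063  0.236]
513 222 [ 0.683 -0.068  0.237]
504 207 [ 0.681 -0.053  0.238]
516 222 [ 0.684 -0.069  0.238]
510 219 [ 0.681 -0.066  0.239]
507 213 [ 0.681 -0.061  0.239]
378 246 [ 0.59  -0.073  0.24 ]
516 219 [ 0.684 -0.069  0.241]
525 213 [ 0.692 -0.065  0.241]
510 216 [ 0.681 -0.066  0.241]
372 240 [ 0.588 -0.068  0.241]
381 243 [ 0.593 -0.072  0.242]
513 219 [ 0.682 -0.069  0.242]
375 243 [ 0.589 -0.072  0.242]
516 216 [ 0.684 -0.068  0.243]
510 213 [ 0.681 -0.065  0.243]
```

The side view shows both fingertips near z≈0.235, about 30 mm higher than the reported TCP implies. I'll descend partway and re-check before I rely on either number.

Call:
apply_moves(
  increments=[
    {"x":0.15,"y":0,"z":0.01,"yaw":0,"jaw":1},
    {"x":0.3,"y":0,"z":0.01,"yaw":0,"jaw":1},
    {"x":0.45,"y":0,"z":0.01,"yaw":0,"jaw":1},
    {"x":0.54,"y":0,"z":0.01,"yaw":0,"jaw":1},
    {"x":0.54,"y":0,"z":0.01,"yaw":0,"jaw":1},
  ],
)

```text
t: 2.2
tool_pos: [0.6283, -0.0641, 0.0853]
orientation: [1.181, 1.24, -1.194]
force: [0.3, -0.1, -1.0]
grip_width: 1.003
```

```bash
python3 go.py .6335 -.0625 .05;python3 pic.py side s2 230 130 390 300
python3 - <<'E'
from h import *
s=ctrl.read_state();p=s['tool_pos'];u=proj('side',[p]);print(u,(u-[230,130])*3)
z=np.load('s2.npz');P=cloud('side',z['d'])
hsv=cv2.cvtColor(z['p'],cv2.COLOR_RGB2HSV)
for a,b in((.56,.602),(.668,.72)):
    m=(P[...,2]>.03)&(P[...,2]<.2)&(P[...,0]>a)&(P[...,0]<b)&(abs(P[...,1]+.062)<.03)
    v,u=np.nonzero(m); x=P[m]; o=np.argsort(x[:,2])[:20:3]
    for i in o: print((u[i]-230)*3,(v[i]-130)*3,x[i].round(3))
E
```

```text
t 2.2 tcp [ 0.6283 -0.0641  0.0853] jawdeg 1.91 x-axis [-0.016  0.005 -1.   ] F [ 0.3 -0.1 -1. ] grip 1.003
scaled shift [ 0.176  0.029 -0.006] yaw -0.001 dist mm 36
[[292.63596511 224.660264  ]] [[187.90789534 283.98079201]]
126 273 [ 0.582 -0.071  0.123]
120 270 [ 0.577 -0.071  0.127]
132 273 [ 0.585 -0.078  0.129]
135 270 [ 0.587 -0.077  0.131]
132 270 [ 0.585 -0.078  0.133]
114 258 [ 0.574 -0.065  0.133]
135 267 [ 0.587 -0.077  0.135]
246 246 [ 0.673 -0.063  0.12 ]
246 243 [ 0.674 -0.062  0.122]
246 237 [ 0.674 -0.059  0.125]
255 252 [ 0.676 -0.075  0.126]
249 246 [ 0.673 -0.069  0.127]
258 249 [ 0.679 -0.074  0.128]
264 243 [ 0.684 -0.071  0.128]
```

View pics/s2.png

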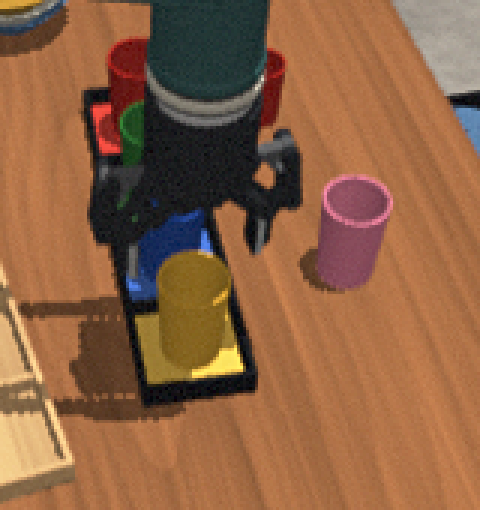

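Call:
apply_moves(
  increments=[
    {"x":0.08,"y":0.03,"z":0,"yaw":0,"jaw":1},
    {"x":0.16,"y":0.03,"z":0,"yaw":0,"jaw":1},
    {"x":0.22,"y":0.03,"z":0,"yaw":0,"jaw":1},
    {"x":0.22,"y":0.03,"z":0,"yaw":0,"jaw":1},
    {"x":0.22,"y":0.03,"z":0,"yaw":0,"jaw":1},
  ],
)

```text
t: 2.67
tool_pos: [0.6356, -0.0641, 0.0442]
orientation: [1.182, 1.237, -1.191]
force: [-0.1, -0.2, 0.0]
grip_width: 1.002
```

```bash
cat > tips.py <<'E'
import sys
from h import *
tag,cx,cy=sys.argv[1],float(sys.argv[2]),float(sys.argv[3])
z=np.load(tag+'.npz');P=cloud('side',z['d']);hsv=cv2.cvtColor(z['p'],cv2.COLOR_RGB2HSV)
for a,b in((cx-.075,cx-.028),(cx+.028,cx+.075)):
    m=(P[...,2]>.035)&(P[...,2]<.2)&(P[...,0]>a)&(P[...,0]<b)&(abs(P[...,1]-cy)<.03)&((hsv[...,1]<110)|(hsv[...,2]<50))
    x=P[m]; o=np.argsort(x[:,2])[:12:3]; print(x[o].round(3).tolist(), 'xrange low',x[x[:,2]<x[:,2].min()+.015][:,0].min().round(3),x[x[:,2]<x[:,2].min()+.015][:,0].max().round(3))
E
python3 go.py .6335 -.0625 .015;python3 pic.py side s3 230 130 390 300; python3 tips.py s3 .6335 -.0625
```

```text
t 2.67 tcp [ 0.6356 -0.0641  0.0442] jawdeg 1.9 x-axis [-0.012  0.004 -1.   ] F [-0.1 -0.2  0. ] grip 1.002
scaled shift [ 0.146 -0.008 -0.008] yaw -0.001 dist mm 29
[[0.589, -0.078, 0.083], [0.585, -0.074, 0.086], [0.593, -0.078, 0.089], [0.585, -0.074, 0.091]] xrange low 0.582 0.596
[[0.687, -0.075, 0.084], [0.681, -0.063, 0.086], [0.681, -0.062, 0.089], [0.69, -0.071, 0.089]] xrange low 0.679 0.692
```

View pics/s3.png

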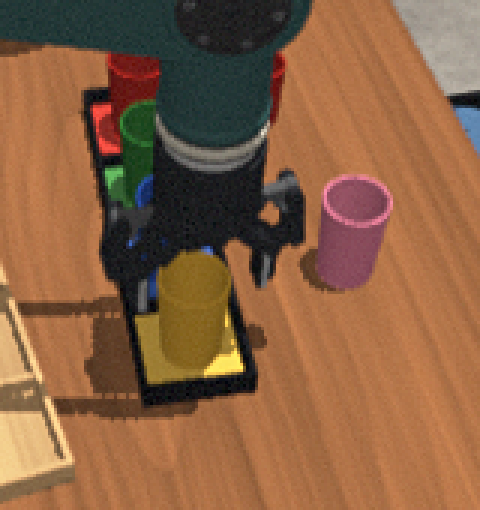

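Call:
apply_moves(
  increments=[
    {"x":0.04,"y":-0.01,"z":-0.01,"yaw":0,"jaw":1},
    {"x":0.08,"y":-0.01,"z":-0.01,"yaw":0,"jaw":1},
    {"x":0.12,"y":-0.01,"z":-0.01,"yaw":0,"jaw":1},
    {"x":0.14,"y":-0.01,"z":-0.01,"yaw":0,"jaw":1},
    {"x":0.14,"y":-0.01,"z":-0.01,"yaw":0,"jaw":1},
  ],
)

```text
t: 3.13
tool_pos: [0.6326, -0.0618, 0.0152]
orientation: [1.182, 1.238, -1.192]
force: [-0.6, 0.4, -0.4]
grip_width: 1.0
```

```bash
python3 go.py .6335 -.0625 .015;python3 pic.py side s4 230 130 390 300; python3 tips.py s4 .6335 -.0625
```

```text
t 3.13 tcp [ 0.6326 -0.0618  0.0152] jawdeg 1.91 x-axis [-0.014  0.004 -1.   ] F [-0.6  0.4 -0.4] grip 1.0
scaled shift [0.001 0.004 0.004] yaw -0.001 dist mm 1
[[0.586, -0.068, 0.049], [0.583, -0.071, 0.058], [0.588, -0.073, 0.059], [0.589, -0.076, 0.062]] xrange low 0.581 0.592
[[0.679, -0.061, 0.051], [0.68, -0.071, 0.056], [0.678, -0.063, 0.058], [0.682, -0.072, 0.061]] xrange low 0.678 0.688
```

View pics/s4.png

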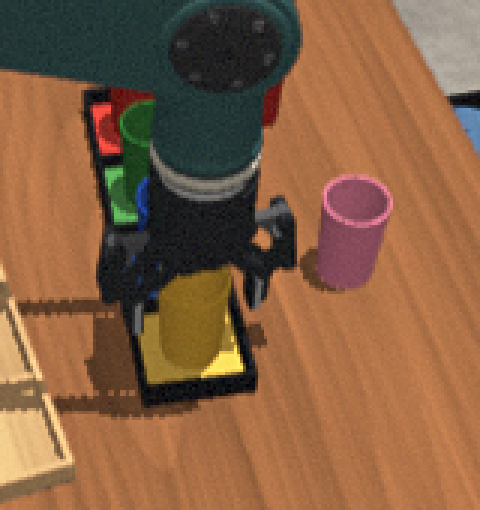

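Call:
apply_moves(
  increments=[
    {"x":0,"y":0,"z":0,"yaw":0,"jaw":-1},
    {"x":0,"y":0,"z":0,"yaw":0,"jaw":-1},
    {"x":0,"y":0,"z":0,"yaw":0,"jaw":-1},
    {"x":0,"y":0,"z":0,"yaw":0,"jaw":-1},
    {"x":0,"y":0,"z":0,"yaw":0,"jaw":-1},
  ],
  newtons=35,
)

```text
t: 3.6
tool_pos: [0.633, -0.062, 0.0167]
orientation: [1.182, 1.237, -1.192]
force: [-2.3, -0.9, 3.1]
grip_width: 0.625
```

Call:
apply_moves(
  increments=[
    {"x":0,"y":0,"z":0,"yaw":0,"jaw":-1},
    {"x":0,"y":0,"z":0,"yaw":0,"jaw":-1},
    {"x":0,"y":0,"z":0,"yaw":0,"jaw":-1},
    {"x":0,"y":0,"z":0,"yaw":0,"jaw":-1},
    {"x":0,"y":0,"z":0,"yaw":0,"jaw":-1},
  ],
  newtons=35,
)

```text
t: 4.02
tool_pos: [0.6333, -0.062, 0.0168]
orientation: [1.182, 1.236, -1.191]
force: [0.0, -0.9, 0.4]
grip_width: 0.625
```

```bash
python3 go.py .6335 -.0625 .015;python3 pic.py side s5 230 130 390 300; python3 tips.py s5 .6335 -.0625
```

```text
t 4.02 tcp [ 0.6333 -0.062   0.0168] jawdeg 1.91 x-axis [-0.012  0.004 -1.   ] F [ 0.  -0.9  0.4] grip 0.625
scaled shift [0.009 0.001 0.002] yaw -0.001 dist mm 2
[[0.603, -0.069, 0.045], [0.602, -0.073, 0.054], [0.6, -0.071, 0.056], [0.603, -0.077, 0.059]] xrange low 0.595 0.604
[[0.669, -0.072, 0.045], [0.663, -0.067, 0.048], [0.672, -0.068, 0.051], [0.666, -0.072, 0.054]] xrange low 0.663 0.673
```

View pics/s5.png

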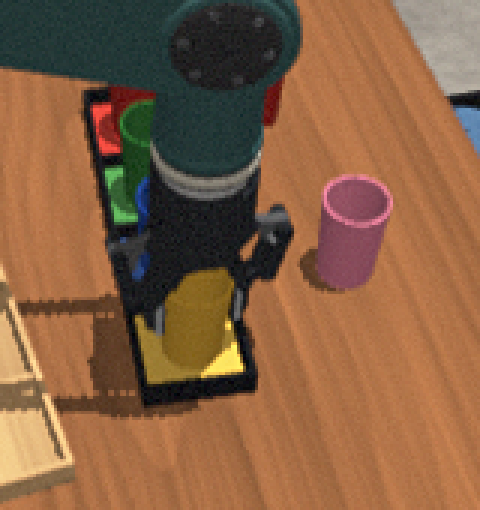

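Held: width 53 mm, grip about 48 mm above the foot. I'll lift now.

Call:
apply_moves(
  increments=[
    {"x":-0.05,"y":0,"z":0,"yaw":0,"jaw":-1},
    {"x":-0.15,"y":0,"z":0,"yaw":0,"jaw":-1},
    {"x":-0.3,"y":0,"z":0,"yaw":0,"jaw":-1},
    {"x":-0.45,"y":0,"z":0,"yaw":0,"jaw":-1},
    {"x":-0.58,"y":0,"z":0,"yaw":0,"jaw":-1},
  ],
)

```text
t: 4.48
tool_pos: [0.6348, -0.0625, 0.1349]
orientation: [1.182, 1.236, -1.191]
force: [0.8, 0.3, -0.5]
grip_width: 0.625
```

```bash
python3 go.py .441 .1346 .14;python3 pic.py side s6 130 50 390 300
```

```text
t 4.48 tcp [ 0.6348 -0.0625  0.1349] jawdeg 1.91 x-axis [-0.011  0.004 -1.   ] F [ 0.8  0.3 -0.5] grip 0.625
scaled shift [-0.011 -0.936 -1.017] yaw -0.001 dist mm 276
```

View pics/s6.png

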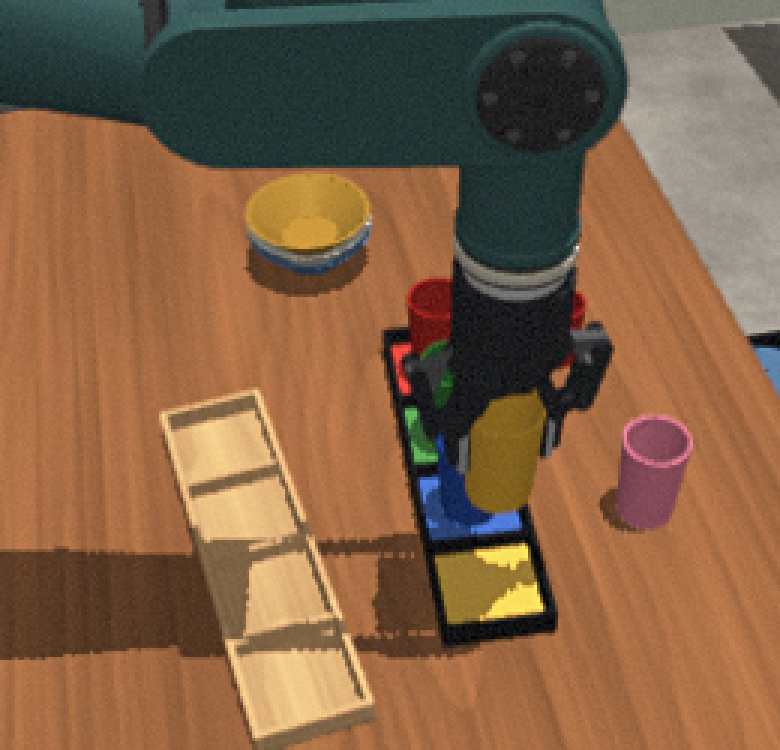

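The yellow cup is lifted and upright. Now to carry it to the left tray pocket.

Call:
apply_moves(
  increments=[
    {"x":0,"y":-0.06,"z":-0.07,"yaw":0,"jaw":-1},
    {"x":0,"y":-0.17,"z":-0.18,"yaw":0,"jaw":-1},
    {"x":0,"y":-0.28,"z":-0.31,"yaw":0,"jaw":-1},
    {"x":0,"y":-0.4,"z":-0.44,"yaw":0,"jaw":-1},
    {"x":0,"y":-0.53,"z":-0.57,"yaw":0,"jaw":-1},
  ],
)

```text
t: 4.95
tool_pos: [0.5272, 0.0481, 0.1421]
orientation: [1.187, 1.225, -1.184]
force: [0.3, 0.4, -0.5]
grip_width: 0.624
```

```bash
python3 go.py .441 .1346 .14
```

```text
t 4.95 tcp [0.5272 0.0481 0.1421] jawdeg 1.87 x-axis [ 0.001  0.002 -1.   ] F [ 0.3  0.4 -0.5] grip 0.624
scaled shift [ 0.011 -0.417 -0.446] yaw -0.001 dist mm 122
```

Call:
apply_moves(
  increments=[
    {"x":0,"y":-0.13,"z":-0.14,"yaw":0,"jaw":-1},
    {"x":0,"y":-0.25,"z":-0.27,"yaw":0,"jaw":-1},
    {"x":0,"y":-0.36,"z":-0.38,"yaw":0,"jaw":-1},
    {"x":0,"y":-0.417,"z":-0.446,"yaw":0,"jaw":-1},
    {"x":0,"y":-0.417,"z":-0.446,"yaw":0,"jaw":-1},
  ],
)

```text
t: 5.37
tool_pos: [0.4383, 0.1369, 0.1424]
orientation: [1.185, 1.229, -1.18]
force: [-0.4, -0.3, -0.3]
grip_width: 0.627
```

```bash
python3 go.py .441 .1346 .03
```

```text
t 5.37 tcp [0.4383 0.1369 0.1424] jawdeg 2.11 x-axis [-0.     0.003 -1.   ] F [-0.4 -0.3 -0.3] grip 0.627
scaled shift [0.562 0.013 0.014] yaw 0.001 dist mm 112
```

Call:
apply_moves(
  increments=[
    {"x":0.12,"y":0.01,"z":0.01,"yaw":0,"jaw":-1},
    {"x":0.27,"y":0.01,"z":0.01,"yaw":0,"jaw":-1},
    {"x":0.42,"y":0.01,"z":0.01,"yaw":0,"jaw":-1},
    {"x":0.53,"y":0.01,"z":0.01,"yaw":0,"jaw":-1},
    {"x":0.56,"y":0.01,"z":0.01,"yaw":0,"jaw":-1},
  ],
)

```text
t: 5.78
tool_pos: [0.4374, 0.1342, 0.0261]
orientation: [1.18, 1.233, -1.188]
force: [-1.2, 0.2, -2.0]
grip_width: 0.625
```

```bash
python3 go.py .441 .1346 .015;python3 pic.py side s7 130 50 390 300
```

```text
t 5.78 tcp [0.4374 0.1342 0.0261] jawdeg 2.07 x-axis [-0.008  0.002 -1.   ] F [-1.2  0.2 -2. ] grip 0.625
scaled shift [ 0.055  0.019 -0.001] yaw 0.001 dist mm 12
```

View pics/s7.png

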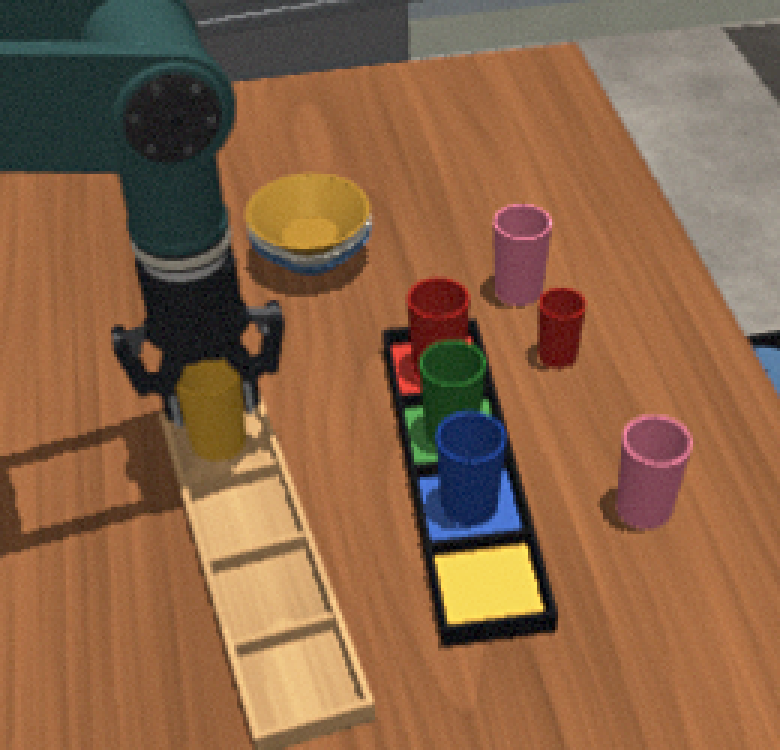

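Call:
apply_moves(
  increments=[
    {"x":0.02,"y":0.015,"z":0,"yaw":0,"jaw":-1},
    {"x":0.04,"y":0.015,"z":0,"yaw":0,"jaw":-1},
    {"x":0.055,"y":0.015,"z":0,"yaw":0,"jaw":-1},
    {"x":0.06,"y":0.015,"z":0,"yaw":0,"jaw":-1},
    {"x":0.06,"y":0.015,"z":0,"yaw":0,"jaw":-1},
  ],
)

```text
t: 6.25
tool_pos: [0.4414, 0.1345, 0.0154]
orientation: [1.181, 1.232, -1.186]
force: [-0.3, 1.1, -1.5]
grip_width: 0.627
```

```bash
python3 go.py .441 .1346 .0135
```

```text
t 6.25 tcp [0.4414 0.1345 0.0154] jawdeg 2.07 x-axis [-0.006  0.002 -1.   ] F [-0.3  1.1 -1.5] grip 0.627
scaled shift [ 0.01  -0.002 -0.   ] yaw 0.001 dist mm 2
```

Call:
apply_moves(
  increments=[
    {"x":0.01,"y":0,"z":0,"yaw":0,"jaw":-1},
    {"x":0.015,"y":0,"z":0,"yaw":0,"jaw":-1},
    {"x":0.015,"y":0,"z":0,"yaw":0,"jaw":-1},
  ],
)

```text
t: 6.5
tool_pos: [0.4421, 0.1348, 0.0134]
orientation: [1.182, 1.231, -1.184]
force: [-1.0, 0.7, 2.8]
grip_width: 0.625
```

Call:
apply_moves(
  increments=[
    {"x":0,"y":0,"z":0,"yaw":0,"jaw":0.4},
    {"x":0,"y":0,"z":0,"yaw":0,"jaw":0.7},
    {"x":0,"y":0,"z":0,"yaw":0,"jaw":1},
    {"x":0,"y":0,"z":0,"yaw":0,"jaw":1},
    {"x":0,"y":0,"z":0,"yaw":0,"jaw":1},
  ],
)

```text
t: 6.92
tool_pos: [0.442, 0.1348, 0.0134]
orientation: [1.182, 1.231, -1.184]
force: [0.7, 0.1, 0.2]
grip_width: 1.0
```

```bash
python3 go.py .6357 .0233 .15;python3 pic.py side s8 130 50 390 300
```

```text
t 6.92 tcp [0.442  0.1348 0.0134] jawdeg 2.07 x-axis [-0.004  0.002 -1.   ] F [0.7 0.1 0.2] grip 1.0
scaled shift [-0.689  0.945  0.59 ] yaw 0.001 dist mm 262
```

View pics/s8.png

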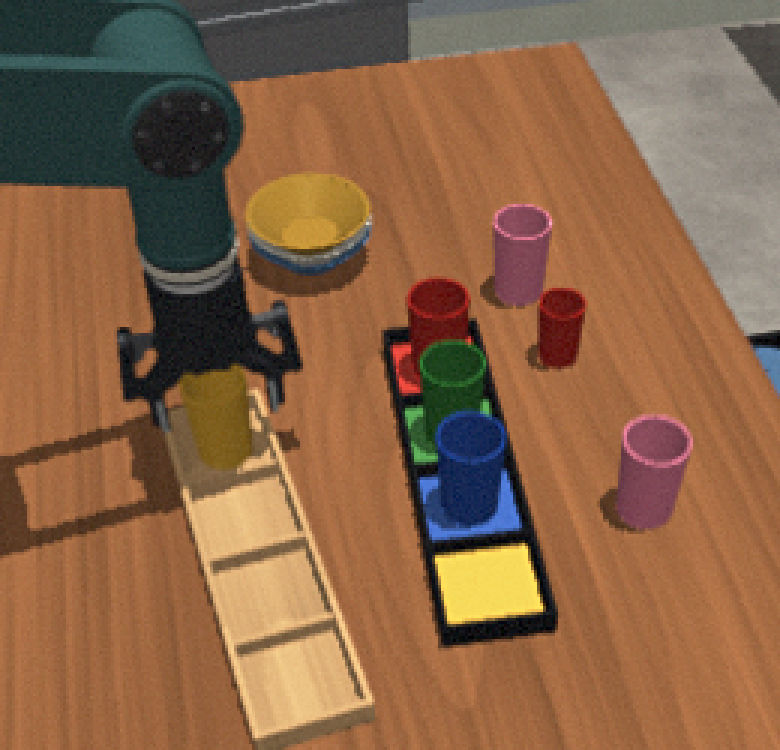

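The yellow cup stands upright in the left pocket. Going up, then across to blue.

Call:
apply_moves(
  increments=[
    {"x":-0.1,"y":0,"z":0,"yaw":0,"jaw":1},
    {"x":-0.25,"y":0,"z":0,"yaw":0,"jaw":1},
    {"x":-0.4,"y":0,"z":0,"yaw":0,"jaw":1},
    {"x":-0.55,"y":0.05,"z":0.03,"yaw":0,"jaw":1},
    {"x":-0.6,"y":0.18,"z":0.11,"yaw":0,"jaw":1},
  ],
)

```text
t: 7.38
tool_pos: [0.4802, 0.1155, 0.1386]
orientation: [1.185, 1.229, -1.176]
force: [2.1, -0.2, 0.2]
grip_width: 0.997
```

```bash
python3 go.py .6357 .0233 .13
```

```text
t 7.38 tcp [0.4802 0.1155 0.1386] jawdeg 2.26 x-axis [ 0.003  0.005 -1.   ] F [ 2.1 -0.2  0.2] grip 0.997
scaled shift [0.043 0.758 0.492] yaw 0.003 dist mm 181
```

Call:
apply_moves(
  increments=[
    {"x":0,"y":0.16,"z":0.1,"yaw":0,"jaw":1},
    {"x":0,"y":0.32,"z":0.2,"yaw":0,"jaw":1},
    {"x":0,"y":0.48,"z":0.31,"yaw":0,"jaw":1},
    {"x":0,"y":0.64,"z":0.41,"yaw":0,"jaw":1},
    {"x":0,"y":0.758,"z":0.492,"yaw":0,"jaw":1},
  ],
)

```text
t: 7.8
tool_pos: [0.6377, 0.0214, 0.138]
orientation: [1.186, 1.228, -1.176]
force: [0.3, -0.1, 1.0]
grip_width: 1.001
```

```bash
python3 go.py .6357 .0233 .075
```

```text
t 7.8 tcp [0.6377 0.0214 0.138 ] jawdeg 2.21 x-axis [ 0.003  0.004 -1.   ] F [ 0.3 -0.1  1. ] grip 1.001
scaled shift [ 0.315 -0.011 -0.009] yaw 0.002 dist mm 63
```

Call:
apply_moves(
  increments=[
    {"x":0.08,"y":-0.01,"z":-0.01,"yaw":0,"jaw":1},
    {"x":0.18,"y":-0.01,"z":-0.01,"yaw":0,"jaw":1},
    {"x":0.27,"y":-0.01,"z":-0.01,"yaw":0,"jaw":1},
    {"x":0.31,"y":-0.01,"z":-0.01,"yaw":0,"jaw":1},
    {"x":0.31,"y":-0.01,"z":-0.01,"yaw":0,"jaw":1},
  ],
)

```text
t: 8.22
tool_pos: [0.6338, 0.0237, 0.0726]
orientation: [1.183, 1.233, -1.181]
force: [0.0, -0.6, -1.6]
grip_width: 1.0
```

```bash
python3 go.py .6357 .0233 .0155;python3 pic.py side s9 180 100 380 280
```

```text
t 8.22 tcp [0.6338 0.0237 0.0726] jawdeg 2.2 x-axis [-0.003  0.005 -1.   ] F [ 0.  -0.6 -1.6] grip 1.0
scaled shift [0.285 0.01  0.004] yaw 0.002 dist mm 57
```

View pics/s9.png

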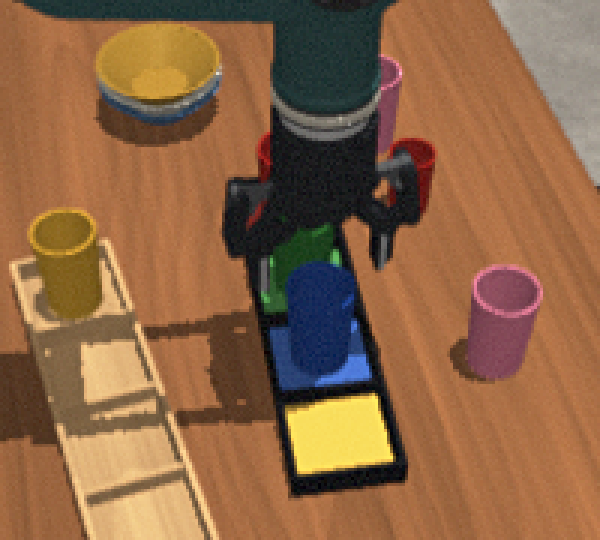

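Call:
apply_moves(
  increments=[
    {"x":0.08,"y":0.01,"z":0,"yaw":0,"jaw":1},
    {"x":0.16,"y":0.01,"z":0,"yaw":0,"jaw":1},
    {"x":0.24,"y":0.01,"z":0,"yaw":0,"jaw":1},
    {"x":0.28,"y":0.01,"z":0,"yaw":0,"jaw":1},
    {"x":0.28,"y":0.01,"z":0,"yaw":0,"jaw":1},
  ],
)

```text
t: 8.68
tool_pos: [0.636, 0.0242, 0.0175]
orientation: [1.183, 1.232, -1.18]
force: [0.0, -0.1, -0.3]
grip_width: 1.004
```

```bash
python3 go.py .6357 .0233 .0155
```

```text
t 8.68 tcp [0.636  0.0242 0.0175] jawdeg 2.22 x-axis [-0.002  0.005 -1.   ] F [ 0.  -0.1 -0.3] grip 1.004
scaled shift [ 0.01  -0.002  0.004] yaw 0.002 dist mm 2
```

Good position, so I'll close and lift.

Call:
apply_moves(
  increments=[
    {"x":0,"y":0,"z":0,"yaw":0,"jaw":-1},
    {"x":0,"y":0,"z":0,"yaw":0,"jaw":-1},
    {"x":0,"y":0,"z":0,"yaw":0,"jaw":-1},
    {"x":0,"y":0,"z":0,"yaw":0,"jaw":-1},
    {"x":0,"y":0,"z":0,"yaw":0,"jaw":-1},
  ],
  newtons=35,
)

```text
t: 9.1
tool_pos: [0.637, 0.0243, 0.0197]
orientation: [1.184, 1.23, -1.178]
force: [-1.5, -0.1, 5.7]
grip_width: 0.625
```

Call:
apply_moves(
  increments=[
    {"x":0,"y":0,"z":0,"yaw":0,"jaw":-1},
    {"x":0,"y":0,"z":0,"yaw":0,"jaw":-1},
    {"x":0,"y":0,"z":0,"yaw":0,"jaw":-1},
  ],
)

```text
t: 9.35
tool_pos: [0.6372, 0.0242, 0.0197]
orientation: [1.184, 1.23, -1.177]
force: [-0.1, 0.2, 1.5]
grip_width: 0.618
```

Call:
apply_moves(
  increments=[
    {"x":-0.05,"y":0,"z":0,"yaw":0,"jaw":-1},
    {"x":-0.15,"y":0,"z":0,"yaw":0,"jaw":-1},
    {"x":-0.3,"y":0,"z":0,"yaw":0,"jaw":-1},
    {"x":-0.45,"y":0,"z":0,"yaw":0,"jaw":-1},
    {"x":-0.58,"y":0,"z":0,"yaw":0,"jaw":-1},
  ],
)

```text
t: 9.77
tool_pos: [0.6369, 0.0236, 0.1373]
orientation: [1.184, 1.23, -1.178]
force: [0.4, -0.6, -1.6]
grip_width: 0.619
```

```bash
python3 go.py .4512 .0502 .135
```

```text
t 9.77 tcp [0.6369 0.0236 0.1373] jawdeg 2.22 x-axis [ 0.001  0.005 -1.   ] F [ 0.4 -0.6 -1.6] grip 0.619
scaled shift [ 0.011 -0.923 -0.169] yaw 0.002 dist mm 188
```

Call:
apply_moves(
  increments=[
    {"x":0,"y":-0.08,"z":-0.02,"yaw":0,"jaw":-1},
    {"x":0,"y":-0.24,"z":-0.04,"yaw":0,"jaw":-1},
    {"x":0,"y":-0.42,"z":-0.08,"yaw":0,"jaw":-1},
    {"x":0,"y":-0.6,"z":-0.11,"yaw":0,"jaw":-1},
    {"x":0,"y":-0.76,"z":-0.14,"yaw":0,"jaw":-1},
  ],
)

```text
t: 10.18
tool_pos: [0.4815, 0.0458, 0.1369]
orientation: [1.184, 1.231, -1.179]
force: [0.2, -0.2, -0.8]
grip_width: 0.622
```

```bash
python3 go.py .4512 .0502 .032
```

```text
t 10.18 tcp [0.4815 0.0458 0.1369] jawdeg 2.21 x-axis [-0.001  0.005 -1.   ] F [ 0.2 -0.2 -0.8] grip 0.622
scaled shift [ 0.525 -0.15  -0.025] yaw 0.002 dist mm 109
```

Call:
apply_moves(
  increments=[
    {"x":0,"y":-0.1,"z":-0.02,"yaw":0,"jaw":-1},
    {"x":0.1,"y":-0.15,"z":-0.025,"yaw":0,"jaw":-1},
    {"x":0.25,"y":-0.15,"z":-0.025,"yaw":0,"jaw":-1},
    {"x":0.4,"y":-0.15,"z":-0.025,"yaw":0,"jaw":-1},
    {"x":0.51,"y":-0.15,"z":-0.025,"yaw":0,"jaw":-1},
  ],
)

```text
t: 10.6
tool_pos: [0.4496, 0.0502, 0.033]
orientation: [1.183, 1.233, -1.18]
force: [0.5, 0.3, -2.8]
grip_width: 0.626
```

```bash
python3 go.py .4512 .0502 .0165
```

```text
t 10.6 tcp [0.4496 0.0502 0.033 ] jawdeg 2.22 x-axis [-0.003  0.004 -1.   ] F [ 0.5  0.3 -2.8] grip 0.626
scaled shift [0.083 0.008 0.001] yaw 0.002 dist mm 17
```

Call:
apply_moves(
  increments=[
    {"x":0.02,"y":0.01,"z":0,"yaw":0,"jaw":-1},
    {"x":0.05,"y":0.01,"z":0,"yaw":0,"jaw":-1},
    {"x":0.07,"y":0.01,"z":0,"yaw":0,"jaw":-1},
    {"x":0.08,"y":0.01,"z":0,"yaw":0,"jaw":-1},
    {"x":0.085,"y":0.01,"z":0,"yaw":0,"jaw":-1},
  ],
)

```text
t: 11.02
tool_pos: [0.4526, 0.0503, 0.0171]
orientation: [1.184, 1.231, -1.179]
force: [0.2, -0.6, -1.7]
grip_width: 0.624
```

```bash
python3 go.py .4512 .0502 .0165;python3 pic.py side s10 130 50 390 300
```

```text
t 11.02 tcp [0.4526 0.0503 0.0171] jawdeg 2.22 x-axis [-0.     0.004 -1.   ] F [ 0.2 -0.6 -1.7] grip 0.624
scaled shift [ 0.003 -0.007  0.   ] yaw 0.002 dist mm 2
```

View pics/s10.png

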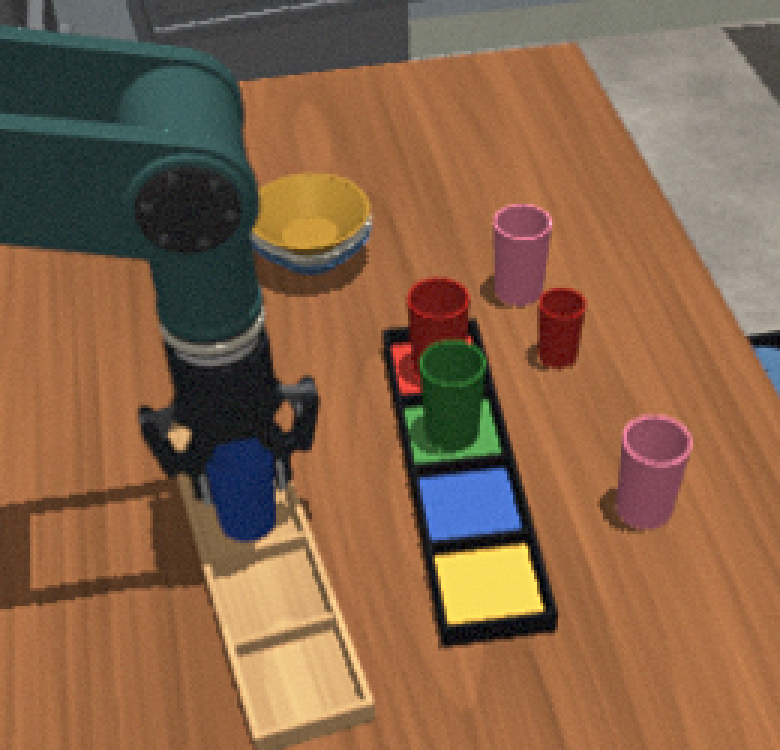

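Call:
apply_moves(
  increments=[
    {"x":0.01,"y":-0.005,"z":0,"yaw":0,"jaw":-1},
    {"x":0.012,"y":-0.005,"z":0,"yaw":0,"jaw":-1},
    {"x":0.012,"y":-0.005,"z":0,"yaw":0,"jaw":-1},
  ],
)

```text
t: 11.32
tool_pos: [0.4527, 0.0502, 0.0166]
orientation: [1.185, 1.229, -1.177]
force: [-2.4, -0.1, 5.0]
grip_width: 0.616
```

Call:
apply_moves(
  increments=[
    {"x":0,"y":0,"z":0,"yaw":0,"jaw":0.4},
    {"x":0,"y":0,"z":0,"yaw":0,"jaw":0.7},
    {"x":0,"y":0,"z":0,"yaw":0,"jaw":1},
    {"x":0,"y":0,"z":0,"yaw":0,"jaw":1},
    {"x":0,"y":0,"z":0,"yaw":0,"jaw":1},
  ],
)

```text
t: 11.73
tool_pos: [0.4526, 0.0502, 0.0165]
orientation: [1.185, 1.229, -1.177]
force: [-0.5, 0.0, 0.6]
grip_width: 1.002
```

Call:
apply_moves(
  increments=[
    {"x":-0.1,"y":0,"z":0,"yaw":0,"jaw":1},
    {"x":-0.25,"y":0,"z":0,"yaw":0,"jaw":1},
    {"x":-0.4,"y":0,"z":0,"yaw":0,"jaw":1},
    {"x":-0.55,"y":0,"z":0,"yaw":0,"jaw":1},
    {"x":-0.6,"y":0,"z":0,"yaw":0,"jaw":1},
  ],
)

```text
t: 12.15
tool_pos: [0.455, 0.0497, 0.1416]
orientation: [1.188, 1.222, -1.171]
force: [1.9, -0.1, 0.3]
grip_width: 0.998
```

```bash
python3 go.py .6408 .1083 .135
```

```text
t 12.15 tcp [0.455  0.0497 0.1416] jawdeg 2.22 x-axis [ 0.011  0.004 -1.   ] F [ 1.9 -0.1  0.3] grip 0.998
scaled shift [ 0.044  0.939 -0.257] yaw 0.002 dist mm 195
```

Call:
apply_moves(
  increments=[
    {"x":0,"y":0.18,"z":-0.05,"yaw":0,"jaw":1},
    {"x":0,"y":0.37,"z":-0.1,"yaw":0,"jaw":1},
    {"x":0,"y":0.56,"z":-0.15,"yaw":0,"jaw":1},
    {"x":0,"y":0.75,"z":-0.2,"yaw":0,"jaw":1},
    {"x":0.01,"y":0.939,"z":-0.257,"yaw":0,"jaw":1},
  ],
)

```text
t: 12.57
tool_pos: [0.6422, 0.1087, 0.1409]
orientation: [1.188, 1.222, -1.172]
force: [0.8, -0.8, 1.2]
grip_width: 1.001
```

```bash
python3 go.py .6408 .1083 .075;python3 pic.py top t9 150 120 400 310
```

```text
t 12.57 tcp [0.6422 0.1087 0.1409] jawdeg 2.21 x-axis [ 0.01   0.004 -1.   ] F [ 0.8 -0.8  1.2] grip 1.001
scaled shift [ 0.33  -0.011  0.003] yaw 0.002 dist mm 66
```

View pics/t9.png

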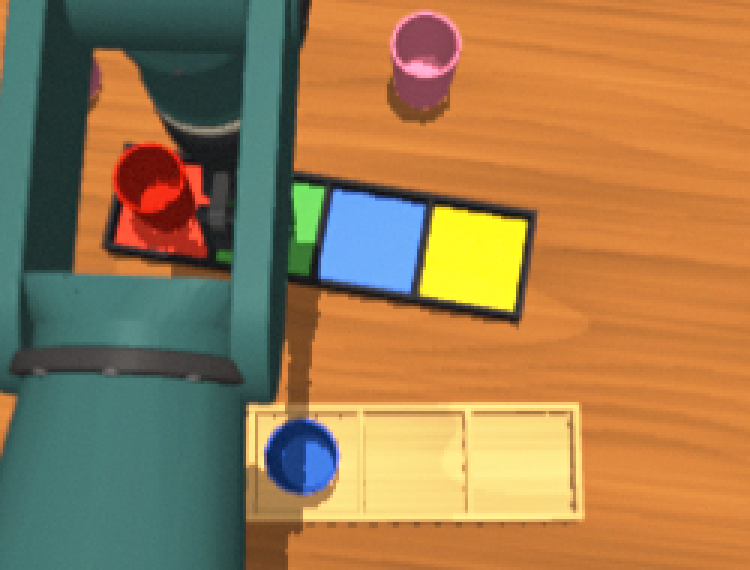

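The blue cup stands in the second tray pocket (crop 302,455). Descending on green.

Call:
apply_moves(
  increments=[
    {"x":0.08,"y":-0.01,"z":0,"yaw":0,"jaw":1},
    {"x":0.18,"y":-0.01,"z":0,"yaw":0,"jaw":1},
    {"x":0.27,"y":-0.01,"z":0,"yaw":0,"jaw":1},
    {"x":0.33,"y":-0.01,"z":0,"yaw":0,"jaw":1},
    {"x":0.33,"y":-0.01,"z":0,"yaw":0,"jaw":1},
  ],
)

```text
t: 13.03
tool_pos: [0.6439, 0.1111, 0.0645]
orientation: [1.185, 1.23, -1.176]
force: [0.5, -1.7, -0.7]
grip_width: 0.999
```

```bash
python3 go.py .6408 .1083 .0155;python3 pic.py side s11 200 90 380 270
```

```text
t 13.03 tcp [0.6439 0.1111 0.0645] jawdeg 2.28 x-axis [ 0.002  0.005 -1.   ] F [ 0.5 -1.7 -0.7] grip 0.999
scaled shift [ 0.245 -0.016  0.015] yaw 0.003 dist mm 49
```

View pics/s11.png

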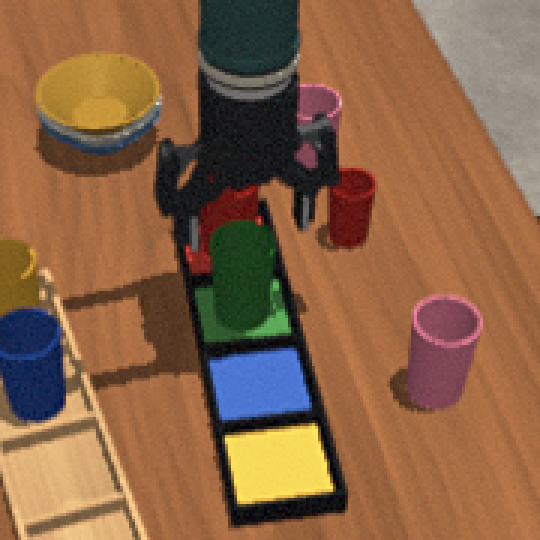

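Call:
apply_moves(
  increments=[
    {"x":0.07,"y":-0.016,"z":0.015,"yaw":0,"jaw":1},
    {"x":0.14,"y":-0.016,"z":0.015,"yaw":0,"jaw":1},
    {"x":0.2,"y":-0.016,"z":0.015,"yaw":0,"jaw":1},
    {"x":0.24,"y":-0.016,"z":0.015,"yaw":0,"jaw":1},
    {"x":0.24,"y":-0.016,"z":0.015,"yaw":0,"jaw":1},
  ],
)

```text
t: 13.5
tool_pos: [0.6412, 0.1082, 0.0173]
orientation: [1.185, 1.23, -1.175]
force: [0.2, 0.0, 0.1]
grip_width: 1.0
```

```bash
python3 go.py .6408 .1083 .0155
```

```text
t 13.5 tcp [0.6412 0.1082 0.0173] jawdeg 2.27 x-axis [ 0.003  0.005 -1.   ] F [0.2 0.  0.1] grip 1.0
scaled shift [ 0.009 -0.002 -0.   ] yaw 0.003 dist mm 2
```

Call:
apply_moves(
  increments=[
    {"x":0,"y":0,"z":0,"yaw":0,"jaw":-1},
    {"x":0,"y":0,"z":0,"yaw":0,"jaw":-1},
    {"x":0,"y":0,"z":0,"yaw":0,"jaw":-1},
    {"x":0,"y":0,"z":0,"yaw":0,"jaw":-1},
    {"x":0,"y":0,"z":0,"yaw":0,"jaw":-1},
  ],
  newtons=35,
)

```text
t: 13.92
tool_pos: [0.6421, 0.1082, 0.0188]
orientation: [1.186, 1.228, -1.173]
force: [-0.3, 0.1, 2.8]
grip_width: 0.627
```

Call:
apply_moves(
  increments=[
    {"x":0,"y":0,"z":0,"yaw":0,"jaw":-1},
    {"x":0,"y":0,"z":0,"yaw":0,"jaw":-1},
    {"x":0,"y":0,"z":0,"yaw":0,"jaw":-1},
  ],
)

```text
t: 14.17
tool_pos: [0.6421, 0.1082, 0.0188]
orientation: [1.186, 1.228, -1.173]
force: [-0.5, -0.1, 0.9]
grip_width: 0.622
```

Call:
apply_moves(
  increments=[
    {"x":-0.05,"y":0,"z":0,"yaw":0,"jaw":-1},
    {"x":-0.15,"y":0,"z":0,"yaw":0,"jaw":-1},
    {"x":-0.3,"y":0,"z":0,"yaw":0,"jaw":-1},
    {"x":-0.45,"y":0,"z":0,"yaw":0,"jaw":-1},
    {"x":-0.6,"y":0,"z":0,"yaw":0,"jaw":-1},
  ],
)

```text
t: 14.58
tool_pos: [0.6408, 0.1076, 0.1397]
orientation: [1.185, 1.229, -1.175]
force: [1.0, 0.5, -1.5]
grip_width: 0.625
```

```bash
python3 go.py .4614 -.0342 .14
```

```text
t 14.58 tcp [0.6408 0.1076 0.1397] jawdeg 2.28 x-axis [ 0.004  0.005 -1.   ] F [ 1.   0.5 -1.5] grip 0.625
scaled shift [-0.009 -0.924  0.673] yaw 0.003 dist mm 229
```

Call:
apply_moves(
  increments=[
    {"x":0,"y":-0.07,"z":0.05,"yaw":0,"jaw":-1},
    {"x":0,"y":-0.2,"z":0.15,"yaw":0,"jaw":-1},
    {"x":0,"y":-0.35,"z":0.26,"yaw":0,"jaw":-1},
    {"x":0,"y":-0.5,"z":0.37,"yaw":0,"jaw":-1},
    {"x":0,"y":-0.65,"z":0.48,"yaw":0,"jaw":-1},
  ],
)

```text
t: 15.0
tool_pos: [0.513, 0.0058, 0.1386]
orientation: [1.185, 1.23, -1.175]
force: [0.5, -0.8, -1.4]
grip_width: 0.626
```

```bash
python3 go.py .4614 -.0342 .14
```

```text
t 15.0 tcp [0.513  0.0058 0.1386] jawdeg 2.32 x-axis [ 0.003  0.005 -1.   ] F [ 0.5 -0.8 -1.4] grip 0.626
scaled shift [-0.009 -0.266  0.19 ] yaw 0.004 dist mm 65
```

Call:
apply_moves(
  increments=[
    {"x":0,"y":-0.12,"z":0.09,"yaw":0,"jaw":-1},
    {"x":0,"y":-0.22,"z":0.16,"yaw":0,"jaw":-1},
    {"x":0,"y":-0.266,"z":0.19,"yaw":0,"jaw":-1},
    {"x":0.1,"y":-0.266,"z":0.19,"yaw":0,"jaw":-1},
    {"x":0.25,"y":-0.266,"z":0.19,"yaw":0,"jaw":-1},
  ],
)

```text
t: 15.42
tool_pos: [0.4645, -0.0349, 0.092]
orientation: [1.189, 1.22, -1.169]
force: [0.7, -0.5, -1.4]
grip_width: 0.622
```

```bash
python3 go.py .4614 -.0342 .032
```

```text
t 15.42 tcp [ 0.4645 -0.0349  0.092 ] jawdeg 2.25 x-axis [ 0.013  0.004 -1.   ] F [ 0.7 -0.5 -1.4] grip 0.622
scaled shift [ 0.3   -0.019 -0.003] yaw 0.003 dist mm 60
```

Call:
apply_moves(
  increments=[
    {"x":0.1,"y":-0.015,"z":0,"yaw":0,"jaw":-1},
    {"x":0.2,"y":-0.015,"z":0,"yaw":0,"jaw":-1},
    {"x":0.28,"y":-0.015,"z":0,"yaw":0,"jaw":-1},
    {"x":0.31,"y":-0.015,"z":0,"yaw":0,"jaw":-1},
    {"x":0.31,"y":-0.015,"z":0,"yaw":0,"jaw":-1},
  ],
)

```text
t: 15.83
tool_pos: [0.461, -0.0342, 0.0283]
orientation: [1.188, 1.224, -1.171]
force: [0.3, 0.1, -2.1]
grip_width: 0.624
```

```bash
python3 go.py .4614 -.0342 .0158
```

```text
t 15.83 tcp [ 0.461  -0.0342  0.0283] jawdeg 2.26 x-axis [ 0.009  0.005 -1.   ] F [ 0.3  0.1 -2.1] grip 0.624
scaled shift [0.063 0.001 0.   ] yaw 0.003 dist mm 13
```

Call:
apply_moves(
  increments=[
    {"x":0.02,"y":0,"z":0,"yaw":0,"jaw":-1},
    {"x":0.04,"y":0,"z":0,"yaw":0,"jaw":-1},
    {"x":0.06,"y":0,"z":0,"yaw":0,"jaw":-1},
    {"x":0.07,"y":0,"z":0,"yaw":0,"jaw":-1},
    {"x":0.072,"y":0,"z":0,"yaw":0,"jaw":-1},
  ],
)

```text
t: 16.25
tool_pos: [0.4617, -0.0343, 0.0155]
orientation: [1.188, 1.223, -1.17]
force: [-3.8, 0.1, 6.4]
grip_width: 0.623
```

```bash
python3 go.py .4614 -.0342 .0158;python3 pic.py side s12 130 50 390 300
```

```text
t 16.25 tcp [ 0.4617 -0.0343  0.0155] jawdeg 2.27 x-axis [ 0.01   0.005 -1.   ] F [-3.8  0.1  6.4] grip 0.623
scaled shift [-0.001 -0.002 -0.   ] yaw 0.003 dist mm 0
```

View pics/s12.png

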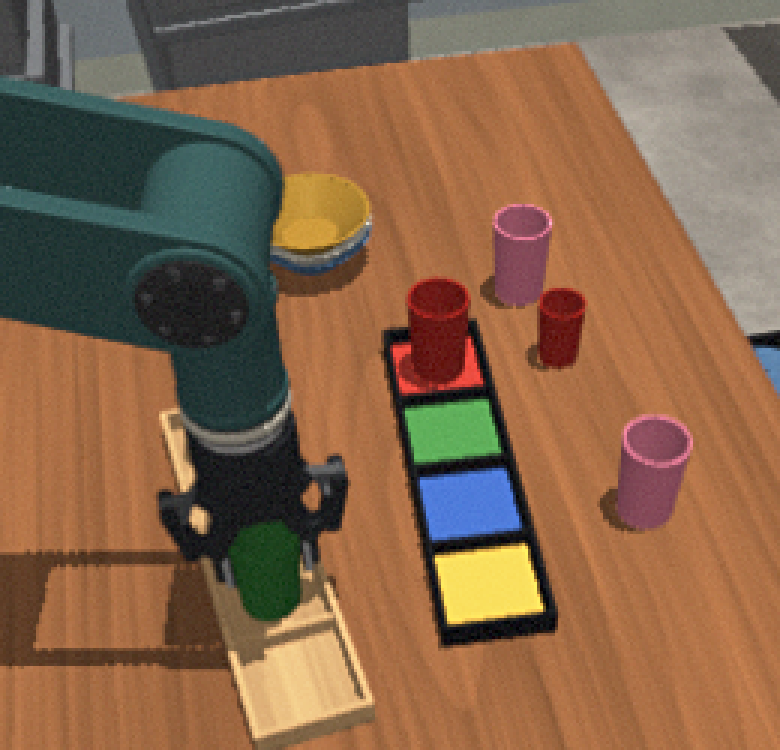

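Force is 6 N upward, so the cup is touching the tray floor. Releasing and going up.

Call:
apply_moves(
  increments=[
    {"x":0,"y":0,"z":0,"yaw":0,"jaw":0.4},
    {"x":0,"y":0,"z":0,"yaw":0,"jaw":0.7},
    {"x":0,"y":0,"z":0,"yaw":0,"jaw":1},
    {"x":0,"y":0,"z":0,"yaw":0,"jaw":1},
    {"x":0,"y":0,"z":0,"yaw":0,"jaw":1},
  ],
)

```text
t: 16.72
tool_pos: [0.4619, -0.0343, 0.0156]
orientation: [1.188, 1.223, -1.17]
force: [0.3, -0.1, 0.2]
grip_width: 1.004
```

Call:
apply_moves(
  increments=[
    {"x":-0.1,"y":0,"z":0,"yaw":0,"jaw":1},
    {"x":-0.25,"y":0,"z":0,"yaw":0,"jaw":1},
    {"x":-0.4,"y":0,"z":0,"yaw":0,"jaw":1},
    {"x":-0.55,"y":0,"z":0,"yaw":0,"jaw":1},
    {"x":-0.62,"y":0,"z":0,"yaw":0,"jaw":1},
  ],
)

```text
t: 17.13
tool_pos: [0.4625, -0.0352, 0.144]
orientation: [1.19, 1.217, -1.166]
force: [0.6, 0.5, 0.5]
grip_width: 1.006
```

```bash
python3 go.py .6468 .1929 .14
```

```text
t 17.13 tcp [ 0.4625 -0.0352  0.144 ] jawdeg 2.27 x-axis [ 0.017  0.003 -1.   ] F [0.6 0.5 0.5] grip 1.006
scaled shift [ 0.039  0.966 -1.103] yaw 0.003 dist mm 293
```

Call:
apply_moves(
  increments=[
    {"x":0,"y":0.13,"z":-0.15,"yaw":0,"jaw":1},
    {"x":0,"y":0.26,"z":-0.3,"yaw":0,"jaw":1},
    {"x":0,"y":0.39,"z":-0.45,"yaw":0,"jaw":1},
    {"x":0,"y":0.52,"z":-0.6,"yaw":0,"jaw":1},
    {"x":0,"y":0.65,"z":-0.75,"yaw":0,"jaw":1},
  ],
)

```text
t: 17.55
tool_pos: [0.5873, 0.1214, 0.1465]
orientation: [1.19, 1.217, -1.166]
force: [-0.5, 0.2, 0.7]
grip_width: 1.003
```

```bash
python3 go.py .6468 .1929 .14
```

```text
t 17.55 tcp [0.5873 0.1214 0.1465] jawdeg 2.26 x-axis [ 0.017  0.003 -1.   ] F [-0.5  0.2  0.7] grip 1.003
scaled shift [ 0.039  0.311 -0.346] yaw 0.003 dist mm 93
```

Call:
apply_moves(
  increments=[
    {"x":0,"y":0.1,"z":-0.11,"yaw":0,"jaw":1},
    {"x":0,"y":0.2,"z":-0.22,"yaw":0,"jaw":1},
    {"x":0,"y":0.28,"z":-0.31,"yaw":0,"jaw":1},
    {"x":0,"y":0.311,"z":-0.346,"yaw":0,"jaw":1},
    {"x":0,"y":0.311,"z":-0.346,"yaw":0,"jaw":1},
  ],
)

```text
t: 17.97
tool_pos: [0.6472, 0.1945, 0.1465]
orientation: [1.188, 1.219, -1.165]
force: [-0.7, 0.8, 0.8]
grip_width: 0.998
```

```bash
python3 go.py .6468 .1929 .075
```

```text
t 17.97 tcp [0.6472 0.1945 0.1465] jawdeg 2.38 x-axis [ 0.016  0.003 -1.   ] F [-0.7  0.8  0.8] grip 0.998
scaled shift [ 0.357 -0.008  0.009] yaw 0.004 dist mm 72
```

Call:
apply_moves(
  increments=[
    {"x":0.08,"y":-0.01,"z":0.01,"yaw":0,"jaw":1},
    {"x":0.18,"y":-0.01,"z":0.01,"yaw":0,"jaw":1},
    {"x":0.28,"y":-0.01,"z":0.01,"yaw":0,"jaw":1},
    {"x":0.35,"y":-0.01,"z":0.01,"yaw":0,"jaw":1},
    {"x":0.35,"y":-0.01,"z":0.01,"yaw":0,"jaw":1},
  ],
)

```text
t: 18.38
tool_pos: [0.6429, 0.1905, 0.0719]
orientation: [1.183, 1.223, -1.174]
force: [-0.3, -0.8, -0.5]
grip_width: 1.0
```

```bash
python3 go.py .6468 .1929 .0165;python3 pic.py side s13 200 70 380 250
```

```text
t 18.38 tcp [0.6429 0.1905 0.0719] jawdeg 2.3 x-axis [ 0.007  0.001 -1.   ] F [-0.3 -0.8 -0.5] grip 1.0
scaled shift [ 0.277  0.018 -0.011] yaw 0.003 dist mm 56
```

View pics/s13.png

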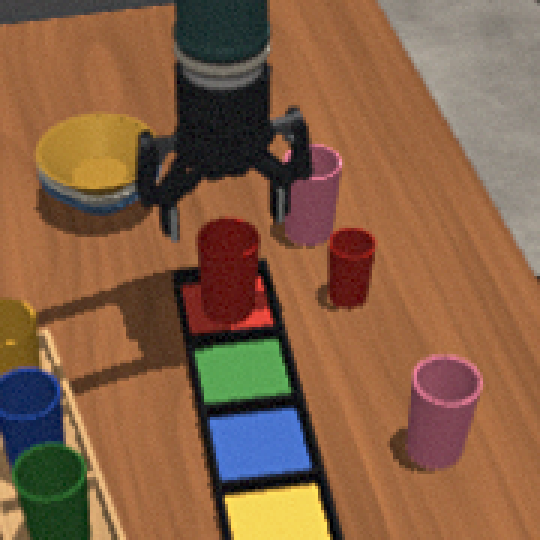

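The large red cup is between the open fingers, and the small red and pink cups are clear.

Call:
apply_moves(
  increments=[
    {"x":0.07,"y":0.018,"z":-0.011,"yaw":0,"jaw":1},
    {"x":0.15,"y":0.018,"z":-0.011,"yaw":0,"jaw":1},
    {"x":0.22,"y":0.018,"z":-0.011,"yaw":0,"jaw":1},
    {"x":0.27,"y":0.018,"z":-0.011,"yaw":0,"jaw":1},
    {"x":0.27,"y":0.018,"z":-0.011,"yaw":0,"jaw":1},
  ],
)

```text
t: 18.85
tool_pos: [0.6464, 0.1927, 0.0169]
orientation: [1.182, 1.224, -1.176]
force: [-0.3, 0.1, -0.6]
grip_width: 1.0
```

```bash
python3 go.py .6468 .1929 .0165
```

```text
t 18.85 tcp [0.6464 0.1927 0.0169] jawdeg 2.3 x-axis [ 0.005  0.    -1.   ] F [-0.3  0.1 -0.6] grip 1.0
scaled shift [ 0.002  0.002 -0.001] yaw 0.003 dist mm 1
```

Call:
apply_moves(
  increments=[
    {"x":0,"y":0,"z":0,"yaw":0,"jaw":-1},
    {"x":0,"y":0,"z":0,"yaw":0,"jaw":-1},
    {"x":0,"y":0,"z":0,"yaw":0,"jaw":-1},
    {"x":0,"y":0,"z":0,"yaw":0,"jaw":-1},
    {"x":0,"y":0,"z":0,"yaw":0,"jaw":-1},
  ],
  newtons=35,
)

```text
t: 19.27
tool_pos: [0.6471, 0.193, 0.018]
orientation: [1.184, 1.223, -1.174]
force: [-0.1, 0.3, 0.9]
grip_width: 0.622
```

Call:
apply_moves(
  increments=[
    {"x":0,"y":0,"z":0,"yaw":0,"jaw":-1},
    {"x":0,"y":0,"z":0,"yaw":0,"jaw":-1},
    {"x":0,"y":0,"z":0,"yaw":0,"jaw":-1},
  ],
)

```text
t: 19.52
tool_pos: [0.6471, 0.1931, 0.0181]
orientation: [1.184, 1.223, -1.174]
force: [0.2, 0.2, -0.7]
grip_width: 0.625
```

Call:
apply_moves(
  increments=[
    {"x":-0.05,"y":0,"z":0,"yaw":0,"jaw":-1},
    {"x":-0.15,"y":0,"z":0,"yaw":0,"jaw":-1},
    {"x":-0.3,"y":0,"z":0,"yaw":0,"jaw":-1},
    {"x":-0.45,"y":0,"z":0,"yaw":0,"jaw":-1},
    {"x":-0.62,"y":0,"z":0,"yaw":0,"jaw":-1},
  ],
)

```text
t: 19.93
tool_pos: [0.6452, 0.1927, 0.1423]
orientation: [1.182, 1.225, -1.176]
force: [0.4, -0.4, -2.1]
grip_width: 0.62
```

```bash
python3 go.py .4716 -.1186 .145
```

```text
t 19.93 tcp [0.6452 0.1927 0.1423] jawdeg 2.3 x-axis [ 0.005  0.    -1.   ] F [ 0.4 -0.4 -2.1] grip 0.62
scaled shift [-0.018 -0.93   1.52 ] yaw 0.003 dist mm 356
```

Call:
apply_moves(
  increments=[
    {"x":0,"y":-0.04,"z":0.06,"yaw":0,"jaw":-1},
    {"x":0,"y":-0.1,"z":0.17,"yaw":0,"jaw":-1},
    {"x":0,"y":-0.18,"z":0.3,"yaw":0,"jaw":-1},
    {"x":0,"y":-0.27,"z":0.44,"yaw":0,"jaw":-1},
    {"x":0,"y":-0.37,"z":0.6,"yaw":0,"jaw":-1},
  ],
)

```text
t: 20.35
tool_pos: [0.5753, 0.0694, 0.1424]
orientation: [1.181, 1.225, -1.174]
force: [0.6, -0.8, -1.0]
grip_width: 0.623
```

```bash
python3 go.py .4716 -.1186 .145
```

```text
t 20.35 tcp [0.5753 0.0694 0.1424] jawdeg 2.39 x-axis [ 0.005  0.    -1.   ] F [ 0.6 -0.8 -1. ] grip 0.623
scaled shift [-0.016 -0.557  0.918] yaw 0.004 dist mm 215
```

Call:
apply_moves(
  increments=[
    {"x":0,"y":-0.09,"z":0.15,"yaw":0,"jaw":-1},
    {"x":0,"y":-0.18,"z":0.3,"yaw":0,"jaw":-1},
    {"x":0,"y":-0.27,"z":0.45,"yaw":0,"jaw":-1},
    {"x":0,"y":-0.36,"z":0.59,"yaw":0,"jaw":-1},
    {"x":0,"y":-0.43,"z":0.71,"yaw":0,"jaw":-1},
  ],
)

```text
t: 20.77
tool_pos: [0.4938, -0.0778, 0.1427]
orientation: [1.181, 1.224, -1.175]
force: [0.5, 0.6, -1.5]
grip_width: 0.626
```

```bash
python3 go.py .4716 -.1186 .08
```

```text
t 20.77 tcp [ 0.4938 -0.0778  0.1427] jawdeg 2.35 x-axis [ 0.005 -0.    -1.   ] F [ 0.5  0.6 -1.5] grip 0.626
scaled shift [ 0.313 -0.121  0.199] yaw 0.004 dist mm 78
```

Call:
apply_moves(
  increments=[
    {"x":0,"y":-0.07,"z":0.11,"yaw":0,"jaw":-1},
    {"x":0,"y":-0.11,"z":0.18,"yaw":0,"jaw":-1},
    {"x":0.05,"y":-0.121,"z":0.199,"yaw":0,"jaw":-1},
    {"x":0.17,"y":-0.121,"z":0.199,"yaw":0,"jaw":-1},
    {"x":0.3,"y":-0.121,"z":0.199,"yaw":0,"jaw":-1},
  ],
)

```text
t: 21.18
tool_pos: [0.473, -0.1192, 0.0838]
orientation: [1.183, 1.219, -1.173]
force: [-0.5, -0.0, -2.6]
grip_width: 0.627
```

```bash
python3 go.py .4716 -.1186 .03
```

```text
t 21.18 tcp [ 0.473  -0.1192  0.0838] jawdeg 2.29 x-axis [ 0.011 -0.002 -1.   ] F [-0.5 -0.  -2.6] grip 0.627
scaled shift [ 0.269 -0.01  -0.004] yaw 0.003 dist mm 54
```

Call:
apply_moves(
  increments=[
    {"x":0.1,"y":-0.01,"z":-0.004,"yaw":0,"jaw":-1},
    {"x":0.2,"y":-0.01,"z":-0.004,"yaw":0,"jaw":-1},
    {"x":0.26,"y":-0.01,"z":-0.004,"yaw":0,"jaw":-1},
    {"x":0.27,"y":-0.01,"z":-0.004,"yaw":0,"jaw":-1},
    {"x":0.27,"y":-0.01,"z":-0.004,"yaw":0,"jaw":-1},
  ],
)

```text
t: 21.6
tool_pos: [0.4708, -0.1177, 0.0287]
orientation: [1.183, 1.222, -1.174]
force: [0.4, 0.1, -0.9]
grip_width: 0.624
```

```bash
python3 go.py .4716 -.1186 .0148
```

```text
t 21.6 tcp [ 0.4708 -0.1177  0.0287] jawdeg 2.32 x-axis [ 0.008 -0.    -1.   ] F [ 0.4  0.1 -0.9] grip 0.624
scaled shift [0.07  0.003 0.005] yaw 0.004 dist mm 14
```

Call:
apply_moves(
  increments=[
    {"x":0.02,"y":0,"z":0,"yaw":0,"jaw":-1},
    {"x":0.04,"y":0,"z":0,"yaw":0,"jaw":-1},
    {"x":0.06,"y":0,"z":0,"yaw":0,"jaw":-1},
    {"x":0.07,"y":0,"z":0,"yaw":0,"jaw":-1},
    {"x":0.075,"y":0,"z":0,"yaw":0,"jaw":-1},
  ],
)

```text
t: 22.02
tool_pos: [0.4712, -0.1177, 0.0149]
orientation: [1.183, 1.221, -1.173]
force: [-3.5, 2.5, 9.9]
grip_width: 0.625
```

```bash
python3 go.py .4716 -.1186 .0148;python3 pic.py side s14 130 50 390 300
```

```text
t 22.02 tcp [ 0.4712 -0.1177  0.0149] jawdeg 2.32 x-axis [ 0.009 -0.001 -1.   ] F [-3.5  2.5  9.9] grip 0.625
scaled shift [0.001 0.002 0.005] yaw 0.004 dist mm 1
```

View pics/s14.png

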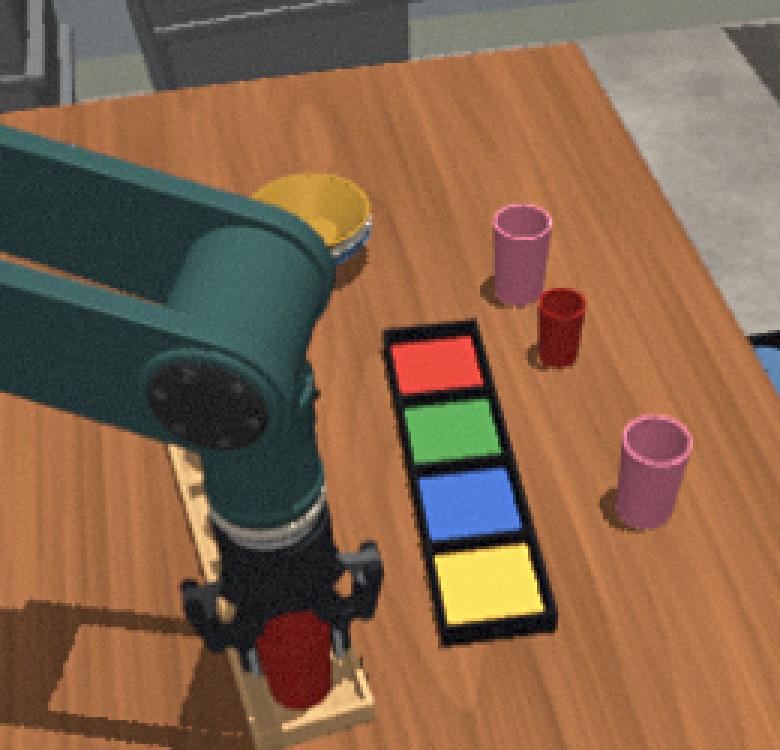

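It's on the floor of the right-end pocket. Releasing, going up, then backing off to the right for a clear view.

Call:
apply_moves(
  increments=[
    {"x":0,"y":0,"z":0,"yaw":0,"jaw":0.4},
    {"x":0,"y":0,"z":0,"yaw":0,"jaw":0.7},
    {"x":0,"y":0,"z":0,"yaw":0,"jaw":1},
    {"x":0,"y":0,"z":0,"yaw":0,"jaw":1},
    {"x":0,"y":0,"z":0,"yaw":0,"jaw":1},
  ],
)

```text
t: 22.48
tool_pos: [0.4712, -0.1178, 0.015]
orientation: [1.183, 1.221, -1.173]
force: [-0.1, -0.3, 0.1]
grip_width: 1.001
```

Call:
apply_moves(
  increments=[
    {"x":-0.1,"y":0,"z":0,"yaw":0,"jaw":1},
    {"x":-0.25,"y":0,"z":0,"yaw":0,"jaw":1},
    {"x":-0.42,"y":0,"z":0,"yaw":0,"jaw":1},
    {"x":-0.6,"y":0,"z":0,"yaw":0,"jaw":1},
    {"x":-0.75,"y":0,"z":0,"yaw":0,"jaw":1},
  ],
)

```text
t: 22.9
tool_pos: [0.4701, -0.1178, 0.1674]
orientation: [1.183, 1.219, -1.173]
force: [1.1, -1.0, 0.0]
grip_width: 0.998
```

```bash
python3 go.py .35 -.32 .2
```

```text
t 22.9 tcp [ 0.4701 -0.1178  0.1674] jawdeg 2.32 x-axis [ 0.01  -0.001 -1.   ] F [ 1.1 -1.   0. ] grip 0.998
scaled shift [-0.168 -0.639  0.986] yaw 0.004 dist mm 237
```

Call:
apply_moves(
  increments=[
    {"x":-0.03,"y":-0.11,"z":0.16,"yaw":0,"jaw":1},
    {"x":-0.06,"y":-0.22,"z":0.33,"yaw":0,"jaw":1},
    {"x":-0.09,"y":-0.33,"z":0.5,"yaw":0,"jaw":1},
    {"x":-0.12,"y":-0.44,"z":0.67,"yaw":0,"jaw":1},
    {"x":-0.16,"y":-0.54,"z":0.83,"yaw":0,"jaw":1},
  ],
)

```text
t: 23.32
tool_pos: [0.3671, -0.2892, 0.1986]
orientation: [1.183, 1.22, -1.173]
force: [1.1, 0.7, -0.8]
grip_width: 1.001
```

Call:
apply_moves(
  increments=[
    {"x":0,"y":-0.1,"z":0.15,"yaw":0,"jaw":1},
    {"x":0,"y":-0.15,"z":0.25,"yaw":0,"jaw":1},
    {"x":0,"y":-0.15,"z":0.25,"yaw":0,"jaw":1},
  ],
)

```text
t: 23.57
tool_pos: [0.3369, -0.344, 0.1982]
orientation: [1.185, 1.216, -1.179]
force: [-0.0, -0.4, -0.3]
grip_width: 1.0
```

```bash
python3 pic.py top t20; python3 pic.py side s20; python3 - <<'E'
from h import *
th=np.radians(6.9); C=np.array([.4563,.008])
for n,f in(('top','t20'),('side','s20')):
    z=np.load(f+'.npz');P=cloud(n,z['d']);hsv=cv2.cvtColor(z['p'],cv2.COLOR_RGB2HSV)
    for c,y in(('yellow',.1275),('blue',.0425),('green',-.0425),('red',-.1275)):
        t=C+y*np.array([-np.sin(th),np.cos(th)])
        m=(np.hypot(P[...,0]-t[0],P[...,1]-t[1])<.043)&(P[...,2]>.05)&(P[...,2]<.13); x=P[m]
        if len(x)<20: print(n,c,'few',len(x)); continue
        q=x[x[:,2]>np.percentile(x[:,2],98)-.006]; cc,r=cv2.minEnclosingCircle(q[:,:2].astype(np.float32))
        d=np.array(cc)-t; print(n,c,'hue',np.median(hsv[m][:,0]),'zmax',x[:,2].max().round(3),'err tray x,y mm',round(1000*(d@[np.cos(th),np.sin(th)]),1),round(1000*(d@[-np.sin(th),np.cos(th)]),1),'r',round(r,3))
    a=np.load(n+'0.npz')
    print('diff', [ (k,int(np.abs(a['p'][s].astype(int)-z['p'][s].astype(int)).mean())) for k,s in (dict(bowl=np.s_[180:240,85:145],tape=np.s_[200:245,435:482],carton=np.s_[285:340,425:500]).items() if n=='top' else {})])
E
```

```text
top yellow hue 22.0 zmax 0.093 err tray x,y mm 2.1 0.8 r 0.028
top blue hue 111.0 zmax 0.094 err tray x,y mm -0.8 -0.1 r 0.028
top green hue 56.0 zmax 0.093 err tray x,y mm -1.8 1.8 r 0.028
top red hue 3.0 zmax 0.095 err tray x,y mm 0.1 1.7 r 0.028
diff [('bowl', 1), ('tape', 1), ('carton', 19)]
side yellow hue 20.0 zmax 0.091 err tray x,y mm 1.0 -0.8 r 0.03
side blue hue 111.0 zmax 0.092 err tray x,y mm 1.8 -1.6 r 0.03
side green hue 60.0 zmax 0.092 err tray x,y mm 0.5 -0.3 r 0.029
side red hue 2.0 zmax 0.092 err tray x,y mm 1.1 0.8 r 0.028
diff []
```

View pics/t20.png

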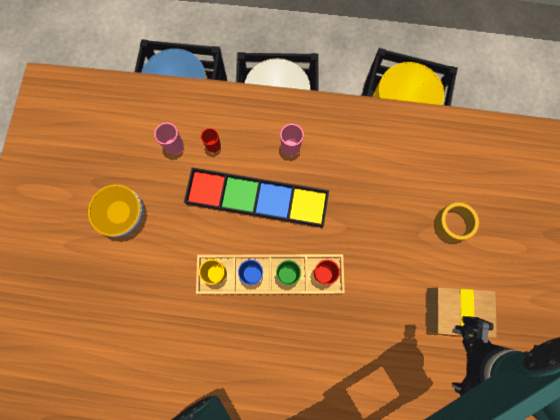

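View pics/s20.png

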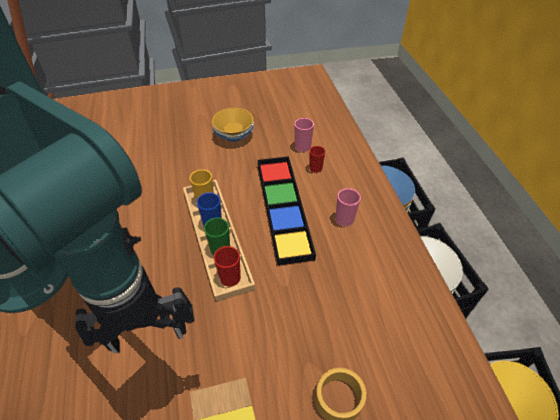

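The top view shows yellow (212,272), blue (251,273), green (288,273) and red (327,272) centred in the tray pockets, left to right. The carton (438–496, 288–337) is where it was; the 19-level difference there comes from the arm showing in front of it.

```bash
python3 -c "
from cell import ctrl
print(ctrl.job_done()); print(ctrl.read_state()['t'])"
```

```text
the job is handed in; nothing more can be done
None
the job is handed in; nothing more can be done
```

All four cups are in the wooden tray in mirrored order, left to right yellow, blue, green, red. I handed the job in at about 24 s of the 99 s.

**Cup positions:** Both cameras put every cup within about 2 mm of its pocket centre along and across the tray. The rims read 91–95 mm high, where about 90 mm is right for a cup standing on the tray floor. All four look upright. I judged that from the pictures and rim heights and did not measure tilt angles.

**Bystanders:** The bowls and tape look unchanged between the first and last top views. The carton patch did differ, by about 19 grey levels on average, because the gripper appears in front of it there; its outline is where it was.

**Fingertip height disagreement:** In the side camera the open fingertips appeared about 30 mm higher than the reported TCP height and the tool description imply. I set the grasp heights from the camera and the set-down heights relative to each cup's grasp reading. Grip widths of about 53 mm and set-down forces between about 3 and 10 N fit that. I did not find the cause.

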